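Vent the vacuum drying pot and take its lid off

TASK

The eyelets in the vacuum drying pot are dry: let the air in by turning the red vent tap on the lid anticlockwise (seen from above), taking it anew as needed, until it is well open and the gauge needle falls; wait until the needle is back on zero, then lift the lid off by its black knob, keep it level and lay it gently, right way up, in the middle of the black ring of the lid rest. Do not force the lid while there is vacuum under it, and leave the other things on the bench where they are.

Things in the scene. Friction and masses are not known exactly. Their poses are not given: they have to be found in the camera images.
- vent_bar (a point): Centre of the red T-bar of the vent tap on the lid: 46 long (this point's x axis), 10 thick (y), 20 high, centre 43 above the lid's top face, on a stem 13 thick. It turns about the upright through this point, stiffly (0.1 N m), opens anticlockwise seen from above, and stays where it is left.
- vent_body (a point): Top of the tap's brass body (29 wide), 30 below the centre of the T-bar. The tap turns 2.6 rad between its closed and open stops and starts 0 to 0.6 rad off the closed one. Air enters only from 2.0 rad on, so it must be turned 1.4 to 2.0 rad, which usually takes two grasps. The gauge then falls to zero in 2 to 4 s.
- gauge (a joint): Needle of the vacuum gauge on the lid (black needle, white face-up dial): 4.0 rad with the pot evacuated, 0 (the green mark) with no vacuum left. It falls only once the tap is open, and then by itself. Until it is close to 0 the lid is held immovably.
- lid_knob (a point): Centre of the black round lift knob amid the lid, 36 in diameter, 37 high, centre 28 above the lid's top face. Its x axis points away from the vent tap (66 to -x) to the gauge (67 to +x; 54 wide, 30 high above the lid's top), so fingers have room on its +y and -y sides.
- lid: The lid, a clear round plate 200 in diameter, 15 thick, with a step under it 168 in diameter, 5 deep, that enters the pot's mouth. Origin: centre of the sealing face round the step (the plate's underside), 43 below lid_knob; z up, x as for lid_knob. 0.7 to 0.95 kg with its fittings, balanced about the knob; loose once vented.
- pot_mouth (a point): Centre of the steel pot's mouth, on top of its gasket, 113 above the bench; the pot is fixed, 206 in diameter over its flange, mouth 178 in diameter. The lid's origin coincides with it while the lid is on. A small brass port stands out of its side 37 mm past the wall, 60 up.
- rest_top (a point): Centre of the lid rest, on top of its black rubber ring (144 outside, 116 inside diameter), 37 above the bench, on a round plywood board 230 across. Fixed. The lid's step lies on the ring, so that the lid's origin is then 5 above this point.
- spanner: Steel spanner lying between the pot and the lid rest: leave alone. Origin at its middle, on the bench.
- cup: Steel sample cup, 64 wide, 45 high, with eyelets: leave alone. Origin at its foot.
- die: Steel die block with two pins, 110 x 80 x 72: leave alone. Origin at its foot.
- oiler: Oil bottle with a red spout, 60 wide, 160 high: leave alone. Origin at its foot.
- brush: Brush lying on the bench: leave alone. Origin at its middle, on the bench.
- plug_gauge: Steel plug gauge, 135 long, lying on the bench: leave alone. Origin at its middle, on the bench.
There are look-alikes about, which are no part of the job. What is shaped like the lid but pink or purple is not meant.

How it is judged:
By the outcome, as a careful person would: the job done as asked, in the order asked, and still so for the second after the job is handed in, with the robot touching nothing.
It also fails if it takes over 64 s, if anything falls off the work surface, if the arm or the gripper's body presses on something with over 40 N, if the wrist force passes 120 N, or if a joint passes its speed limit or range.

ROBOT

A 6-joint arm with a two-finger parallel gripper is mounted at the origin on the work surface. World frame = base frame: x ahead of the robot, y to its left, z up, the work surface at z = 0. Lengths are in m, angles in rad, forces in N, time in s.
With the tool pointing down it reaches from about 0.35 to 0.875 m from the base axis. Payload 4.2 kg.
Tool frame: the origin (TCP) lies midway between the tips of the shut fingers; the grasp point (between the pads) lies robot.tcp_to_grasp behind it (robot.tcp_to_grasp is the distance from the TCP to the grasp point, in m); z points along the fingers, y is the direction in which the jaws open and shut (so a half turn about z gives the same grasp; the last joint's range is limited). The gripper opens to 85 mm and grips with 20 to 120 N. Pads are 22 mm wide; open, the fingers measure 114 mm over their backs; the gripper's body (76 mm by 85 mm) begins 54 mm behind the grasp point. The pads swing forward as they close: fully open they stand 13 mm farther back than shut.
Start: joints at [1.582, 0.385, 0.008, 0, -1.194, -0.259], TCP at [0.153, 0.606, 0.231] pointing down, gripper open.
Joint ranges: [-3.14, 3.14], [-1.21, 2.06], [-1.07, 1.41], [-3.16, 2.05], [-2.99, -0.16], [-3.1, 3.1]. Speed limits (rad/s): [2.79, 2.79, 3.14, 3.14, 3.14, 3.14].

INTERFACE

Orientations are given as a unit quaternion [x, y, z, w].
In Python, from cell import robot gives the robot as it stands.
- The arm moves only by the tool carry_out, never from a script. Its argument "steps" is a list of rows, each a list of 4 numbers: the shift along the world's x, y, z in cm, then the turn about the world's z in rad. In form: [[x, y, z, yaw], ...]. A call has 1 to 12 rows; each row is the pose to reach, as a shift and turn from the pose commanded when the call began; what a row does not reach only later rows make up. A row lasts 1/8 s, in which the tool goes at most 62.5 mm and 10.7 degrees, less where a joint would pass 70% of its speed; a pose out of reach is approached as far as the arm can. A call with a gripper value outside its range is refused whole. "grip" is the opening, from 0 (shut) to 1 (fully open), set as the call begins (left out, the last holds). The fingers move at their own pace and stop on an object; "newtons" is the grip in N (left out, the last holds). Time passes only in rows, so rows that repeat a pose let the fingers close. It gives the time, the measured TCP pose, the force and the opening at its end, in the units of the state.
- robot.read_state(): the state, without advancing time (a new reading comes with each control period).
- robot.read_camera(name): name is "side" or "top" or "wrist"; returns a dict with "image" (384x512x3 uint8, red, green, blue), "range_z" (384x512 float32, m along the optical axis (not along the pixel's ray), 0 where there is no reading), "mtx" (3x3 intrinsics, pixels), "camera_from_world" (4x4, takes a point from world to camera coordinates); the wrist camera has in their place "tool_from_camera" (4x4, takes a point from camera to tool coordinates, whose origin is the TCP and whose axes are the flange's). Camera axes: x right, y down, z forward; pixel columns grow to the right and rows downward; lengths in m; the calibration is good to about 2 mm. A picture is of the moment at which its call begins: read the wrist's pose just before it.
- robot.job_done(): hands the job in, once; it reports no verdict.
The state is a dict: "t": time; "q": joint angles; "joint_vel": joint speeds; "effort": joint torques, N m; "tcp_pos": TCP position; "ee_rot": TCP orientation; "wrist_force": force on the tool from outside, world axes, zero at the start; "wrist_torque": the same for the moment, N m; "gripper_width": finger opening in m.
Only numpy, scipy, OpenCV 4.12 (cv2) and the standard library are available. Lean on these libraries where they do the work, as an engineer would, in place of code of your own. Each camera call takes 0.05 s, during which the arm holds its last target.

## Working session

There is one attempt and no reset: what is moved stays moved. The work goes in short steps, Python scripts to look and compute and a tool call to move; the robot and the scene stay as the last step left them, time stands still between calls to the robot, and variables do not carry over. Pictures are saved under pics/ and viewed, and the job is handed in when it is done.

Besides the shell and the picture viewer there is one more tool, called after "Call:" by a JSON object that holds its "method" and its "body", one argument or row to a line. carry_out: Moves the arm, as the interface text tells. Its arguments: {"type":"object","properties":{"steps":{"type":"array"},"grip":{"type":"number"},"newtons":{"type":"number"}},"required":["steps"]}

```bash
ls; mkdir -p pics; python3 - <<'E'
from cell import robot
import cv2
s=robot.read_state()
print({k:s[k] for k in('t','tcp_pos','ee_rot','gripper_width')}, robot.tcp_to_grasp)
for n in('top','side','wrist'):
    c=robot.read_camera(n)
    cv2.imwrite(f'pics/{n}0.png',c['image'][:,:,::-1])
    print(n,c['mtx'].tolist(),(c.get('camera_from_world') if n!='wrist' else c['tool_from_camera']).round(4).tolist())
E
```

```text
pics
{'t': 0.0, 'tcp_pos': array([0.15312775, 0.60535417, 0.23024035]), 'ee_rot': array([ 9.92324525e-01, -1.23656327e-01, -8.73340386e-05,  1.06896380e-03]), 'gripper_width': 0.0854729542839787} 0.0187
top [[382.5058388303894, 0.0, 258.1083930110136], [0.0, 382.5058388303894, 191.6000408813628], [0.0, 0.0, 1.0]] [[-0.009, -0.9997, 0.0239, 0.0009], [-0.9943, 0.0064, -0.1066, 0.4715], [0.1064, -0.0247, -0.994, 1.4436], [0.0, 0.0, 0.0, 1.0]]
side [[440.9552252966124, 0.0, 256.5227345643719], [0.0, 440.9552252966124, 188.62117866481483], [0.0, 0.0, 1.0]] [[-0.8591, -0.5118, -0.0024, 0.4126], [-0.3792, 0.6397, -0.6686, 0.2676], [0.3438, -0.5735, -0.7436, 1.2575], [0.0, 0.0, 0.0, 1.0]]
wrist [[280.9639605501604, 0.0, 253.54750541140734], [0.0, 280.9639605501604, 190.874506712109], [0.0, 0.0, 1.0]] [[-0.0004, -0.9659, -0.2591, 0.0656], [1.0, -0.0006, 0.0008, 0.001], [-0.0009, -0.2591, 0.9659, -0.1413], [0.0, 0.0, 0.0, 1.0]]
```

View pics/top0.png

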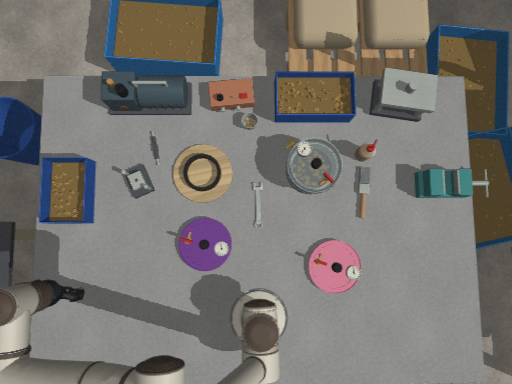

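View pics/side0.png

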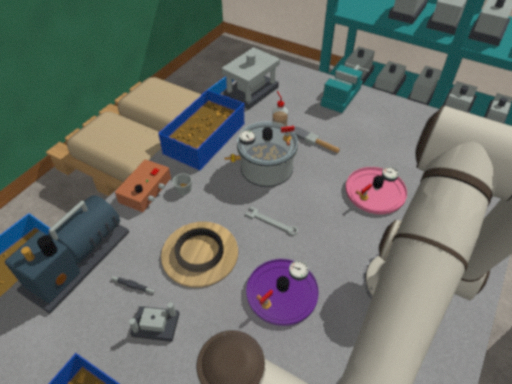

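View pics/wrist0.png

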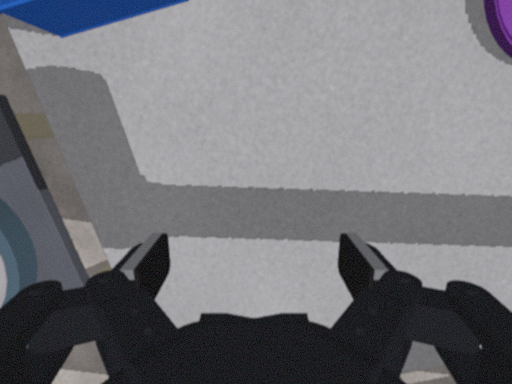

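The steel pot with the clear lid is at top (315,165). The purple lid at (205,243) and the pink lid at (334,266) are look-alikes. The clear lid fits because it sits on the steel pot. I'll confirm with an enlarged crop and measure.

```bash
cat > h.py <<'E'
from cell import robot
import cv2, numpy as np
def cast(c,uv,z):
    T=c['camera_from_world'] if 'camera_from_world' in c else c['T']
    R=T[:3,:3];t=T[:3,3]
    d=R.T@np.linalg.solve(c['mtx'],[uv[0],uv[1],1.]);o=-R.T@t
    return o+d*(z-o[2])/d[2]
def proj(c,p):
    T=c['camera_from_world'] if 'camera_from_world' in c else c['T']
    x=c['mtx']@(T[:3,:3]@np.asarray(p)+T[:3,3]);return x[:2]/x[2]
def wrist():
    from scipy.spatial.transform import Rotation as Ro
    s=robot.read_state();c=robot.read_camera('wrist')
    W=np.eye(4);W[:3,:3]=Ro.from_quat(s['ee_rot']).as_matrix();W[:3,3]=s['tcp_pos']
    c['T']=np.linalg.inv(W@c['tool_from_camera']);c['s']=s
    return c
def blobs(m,mn=15):
    n,l,st,ce=cv2.connectedComponentsWithStats(m.astype(np.uint8))
    return [(i,st[i][4],ce[i]) for i in range(1,n) if st[i][4]>=mn],l
E
python3 - <<'E'
from h import *
top=robot.read_camera('top');sd=robot.read_camera('side')
for n,c,(x0,y0,x1,y1) in(('top',top,(270,120,400,220)),('side',sd,(220,100,350,200))):
    im=c['image'][y0:y1,x0:x1,::-1];cv2.imwrite(f'pics/{n}crop.png',cv2.resize(im,None,fx=6,fy=6,interpolation=cv2.INTER_CUBIC))
    I=c['image'].astype(int);r,g,b=I[...,0],I[...,1],I[...,2]
    red=(r>150)&(g<70)&(b<70); blk=(I.max(2)<45)
    for nm,m,z in(('red',red,.171),('blk',blk,.165)):
        B,l=blobs(m,12)
        for i,a,ce in B:
            if x0<ce[0]<x1 and y0<ce[1]<y1: print(n,nm,a,ce.round(1),cast(c,ce,z).round(4))
# rest: black ring in top
I=top['image'];m=(I.max(2)<60);m[:,:170]=0;m[:,235:]=0;m[:140]=0;m[205:]=0
cs,_=cv2.findContours(m.astype(np.uint8),0,2)
k=max(cs,key=cv2.contourArea);e=cv2.fitEllipse(k);print('ring',e,cast(top,e[0],.037).round(4))
I=sd['image'];m=(I.max(2)<60);m[:,:165]=0;m[:,235:]=0;m[:215]=0;m[280:]=0
cs,_=cv2.findContours(m.astype(np.uint8),0,2)
k=max(cs,key=cv2.contourArea);e=cv2.fitEllipse(k);print('ring',e,cast(sd,e[0],.030).round(4))
E
```

```text
top red 13 [371.2 148.8] [ 0.6051 -0.3989  0.171 ]
top red 24 [329. 177.] [ 0.5055 -0.2466  0.171 ]
top blk 77 [315.7 163. ] [ 0.5561 -0.2025  0.165 ]
side blk 85 [267.  133.9] [ 0.5564 -0.1951  0.165 ]
ring ((201.53790283203125, 172.06480407714844), (35.5274772644043, 36.156333923339844), 137.88783264160156) [0.5466 0.2128 0.037 ]
ring ((199.10848999023438, 249.0306854248047), (37.1262092590332, 44.09407424926758), 74.79884338378906) [0.5483 0.2163 0.03  ]
```

View pics/topcrop.png

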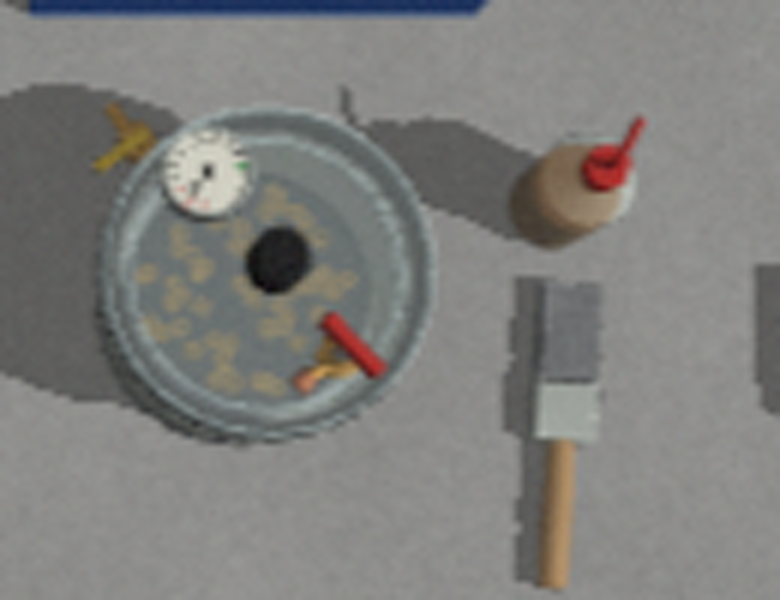

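View pics/sidecrop.png

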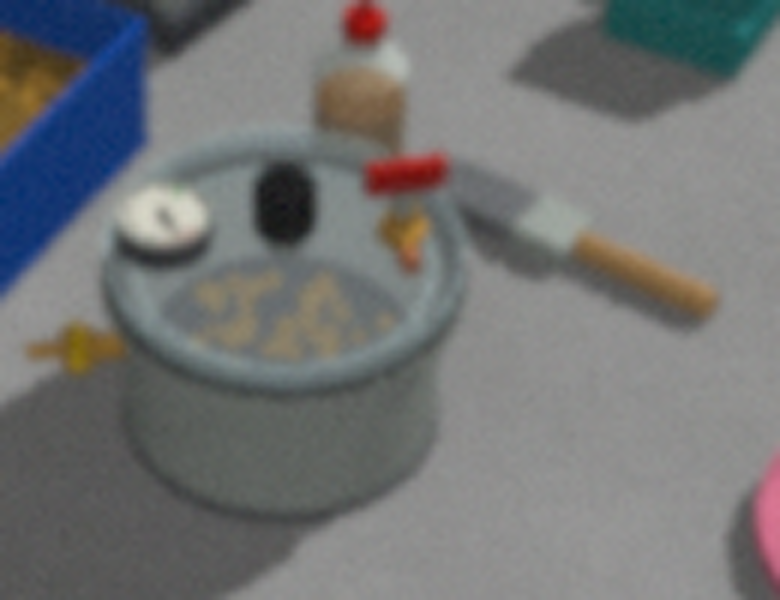

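Confirmed: the clear lid has its black knob at top px (316,163), the white gauge at (304,148) and the red bar at (329,177). I'll move above the tap for a close look.

Call:
{"method": "carry_out", "body": {
  "steps": [
    [5,-5,5,-0.1],
    [9,-9,9,-0.25],
    [13,-13,10,-0.4],
    [17,-18,10,-0.55],
    [21,-23,10,-0.7],
    [25,-28,10,-0.85],
    [29,-33,10,-1.0],
    [33,-38,10,-1.15],
    [34,-43,10,-1.3],
    [35,-48,10,-1.45],
    [35,-54,10,-1.6],
    [35,-60,10,-1.75]
  ],
  "grip": 0.4,
  "newtons": 60
}}

```text
t: 1.75
tcp_pos: [0.5031, 0.0039, 0.3312]
ee_rot: [-0.539, 0.842, -0.0, 0.0]
wrist_force: [0.5, 0.4, -0.0]
gripper_width: 0.034
```

Call:
{"method": "carry_out", "body": {
  "steps": [
    [0,-6,0,-0.12],
    [0,-12,0,-0.24],
    [0,-18,0,-0.34],
    [0,-24,0,-0.34],
    [0,-25,0,-0.34],
    [0,-25,0,-0.34]
  ]
}}

```text
t: 2.5
tcp_pos: [0.503, -0.2446, 0.3309]
ee_rot: [-0.39, 0.921, 0.0, -0.0]
wrist_force: [0.4, 0.4, -0.9]
gripper_width: 0.0341
```

```bash
cat > meas.py <<'E'
from h import *
import sys
tag=sys.argv[1]
c=wrist();s=c['s']
print(s['t'],s['tcp_pos'].round(4),s['ee_rot'].round(4),s['q'].round(3),s['gripper_width'])
I=c['image'].astype(int);r,g,b=I[...,0],I[...,1],I[...,2]
cv2.imwrite(f'pics/w_{tag}.png',c['image'][:,:,::-1])
red=(r>110)&(g<60)&(b<60)
B,l=blobs(red,60)
for i,a,ce in B:
    ys,xs=np.where(l==i);P=np.array([cast(c,(x,y),.181)[:2] for x,y in zip(xs,ys)])
    rc=cv2.minAreaRect((P*1000).astype(np.float32));u,S,v=np.linalg.svd(P-P.mean(0),full_matrices=False)
    print('red',a,ce.round(1),P.mean(0).round(4),rc,'ang',np.arctan2(v[0][1],v[0][0]).round(3))
blk=I.max(2)<40
B,l=blobs(blk,200)
for i,a,ce in B: print('blk',a,ce.round(1),cast(c,ce,.1745).round(4))
E
python3 meas.py 1
```

```text
2.5 [ 0.503  -0.2446  0.3309] [-3.904e-01  9.206e-01  3.000e-04 -3.000e-04] [-0.163  0.219  0.02  -0.    -1.373 -0.606] 0.03406954193253534
red 223 [430.   14.1] [ 0.2784 -0.2448] ((278.24951171875, -245.1283721923828), (26.909910202026367, 6.3102617263793945), 71.98287200927734) ang 1.268
red 423 [ 84.2 139.5] [ 0.5983 -0.3963] ((604.4082641601562, -402.9570617675781), (19.248516082763672, 53.93111038208008), 47.39596176147461) ang -0.521
red 280 [251.1 180.6] [ 0.5057 -0.2466] ((505.8323974609375, -246.45108032226562), (42.815303802490234, 7.559767723083496), 42.27960205078125) ang 0.738
blk 276 [246.1 227.5] [ 0.5489 -0.2104  0.1745]
blk 476 [214.8 262.4] [ 0.6063 -0.2046  0.1745]
blk 304 [290.3 256.3] [ 0.537  -0.1486  0.1745]
blk 3749 [102.5 337.9] [ 0.7863 -0.2299  0.1745]
blk 1235 [223.8 352.2] [ 0.6912 -0.1067  0.1745]
blk 251 [423.7 371.2] [0.5229 0.0989 0.1745]
blk 355 [ 17.6 375.7] [ 0.9159 -0.2709  0.1745]
```

View pics/w_1.png

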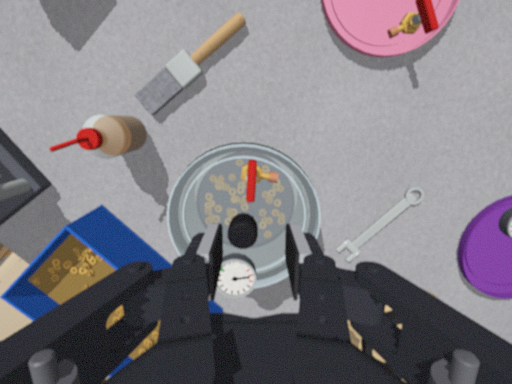

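The wrist view shows the bar at (251,181), with world centre (0.5057, -0.2466) and angle 0.738. The knob is at (243,230) and the gauge at (235,278). I'll descend on the bar, keeping the tips above the stem.

Call:
{"method": "carry_out", "body": {
  "steps": [
    [0.3,-0.2,-5,-0.065],
    [0.3,-0.2,-9,-0.065],
    [0.3,-0.2,-12,-0.065],
    [0.3,-0.2,-14,-0.065],
    [0.3,-0.2,-15.5,-0.065],
    [0.3,-0.2,-16.7,-0.065],
    [0.3,-0.2,-16.7,-0.065]
  ]
}}

```text
t: 3.42
tcp_pos: [0.5061, -0.2456, 0.1638]
ee_rot: [-0.361, 0.932, 0.0, -0.0]
wrist_force: [0.8, -0.5, 0.7]
gripper_width: 0.0341
```

```bash
python3 meas.py 2|head -4; python3 - <<'E'
from h import *
c=robot.read_camera('side');cv2.imwrite('pics/s2.png',cv2.resize(c['image'][70:220,200:370,::-1],None,fx=4,fy=4,interpolation=2))
E
```

```text
3.425 [ 0.5061 -0.2456  0.1638] [-3.614e-01  9.324e-01  3.000e-04 -5.000e-04] [-0.164  0.338 -0.244 -0.    -0.99  -0.667] 0.03409126797479778
red 1582 [254.4 249.2] [ 0.5037 -0.2483] ((504.25787353515625, -247.49612426757812), (48.43882751464844, 8.56629753112793), 41.94547653198242) ang 0.738
blk 499 [214.6 262.2] [ 0.5252 -0.2565  0.1745]
blk 296 [290.4 256.4] [ 0.4964 -0.2299  0.1745]
```

View pics/w_2.png

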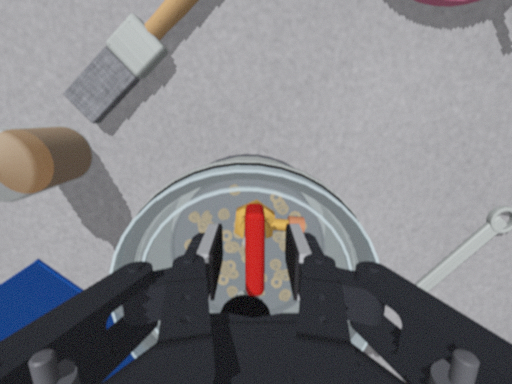

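View pics/s2.png

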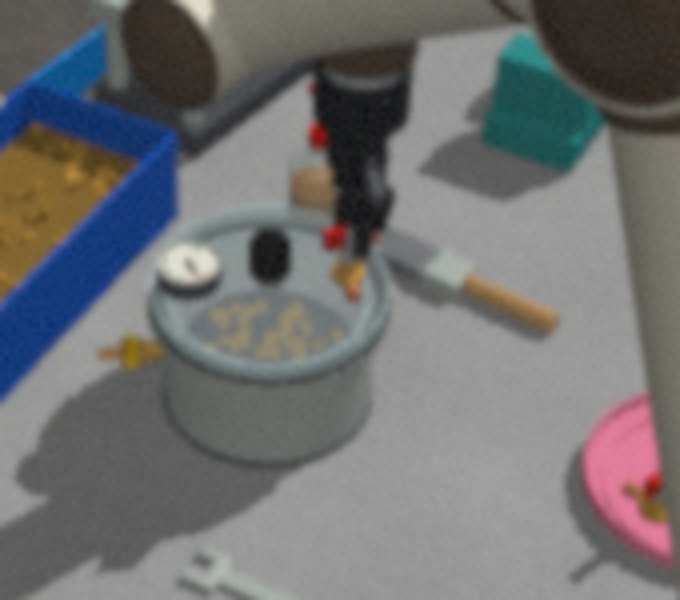

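The fingers straddle the bar at (254,249). I'll nudge about 2 mm along the bar and close.

Call:
{"method": "carry_out", "body": {
  "steps": [
    [-0.1,-0.15,0,0],
    [-0.1,-0.15,0,0],
    [-0.1,-0.15,0,0],
    [-0.1,-0.15,0,0]
  ],
  "grip": 0,
  "newtons": 60
}}

```text
t: 4.03
tcp_pos: [0.5047, -0.2472, 0.1653]
ee_rot: [-0.361, 0.933, 0.0, -0.0]
wrist_force: [-2.6, 3.8, 5.3]
gripper_width: 0.0084
```

Call:
{"method": "carry_out", "body": {
  "steps": [
    [0,0,0,0.1],
    [0,0,0,0.2],
    [0,0,0,0.3],
    [0,0,0,0.4],
    [0,0,0,0.5],
    [0,0,0,0.6]
  ]
}}

```text
t: 4.78
tcp_pos: [0.5068, -0.2483, 0.1653]
ee_rot: [-0.622, 0.783, -0.002, 0.001]
wrist_force: [1.6, 0.2, 0.1]
gripper_width: 0.0083
```

```bash
python3 - <<'E'
from h import *
s=robot.read_state();print({k:np.round(s[k],3) for k in('t','wrist_force','wrist_torque','gripper_width','q')})
E
```

```text
{'t': np.float64(4.775), 'wrist_force': array([1.583, 0.205, 0.137]), 'wrist_torque': array([-0.095, -0.485, -0.149]), 'gripper_width': np.float64(0.008), 'q': array([-0.168,  0.337, -0.242,  0.001, -0.987, -0.062])}
```

Call:
{"method": "carry_out", "body": {
  "steps": [
    [0,0,0,0.12],
    [0,0,0,0.24],
    [0,0,0,0.36],
    [0,0,0,0.48],
    [0,0,0,0.6],
    [0,0,0,0.72],
    [0,0,0,0.84],
    [0,0,0,0.96],
    [0,0,0,1.05],
    [0,0,0,1.05]
  ]
}}

```text
t: 6.02
tcp_pos: [0.51, -0.2471, 0.1654]
ee_rot: [0.93, -0.367, 0.005, -0.002]
wrist_force: [8.9, 3.6, -2.1]
gripper_width: 0.008
```

```bash
python3 meas.py 3|head -3; python3 - <<'E'
from h import *
s=robot.read_state();print({k:np.round(s[k],3) for k in('t','wrist_force','wrist_torque','gripper_width','q')})
c=robot.read_camera('side');cv2.imwrite('pics/s3.png',cv2.resize(c['image'][90:210,210:350,::-1],None,fx=5,fy=5,interpolation=2))
E
```

```text
6.025 [ 0.51   -0.2471  0.1654] [ 0.9302 -0.367   0.0054 -0.0018] [-0.166  0.338 -0.24  -0.002 -0.982  0.986] 0.008003258003945028
red 1492 [253.4 250.7] [ 0.5105 -0.2489] ((509.799072265625, -248.49261474609375), (9.203384399414062, 47.353790283203125), 47.29706573486328) ang 2.395
blk 816 [152.7 204.1] [ 0.5608 -0.2276  0.1745]
{'t': np.float64(6.075), 'wrist_force': array([ 6.876,  3.518, -2.355]), 'wrist_torque': array([ 1.2  , -2.151,  0.018]), 'gripper_width': np.float64(0.008), 'q': array([-0.166,  0.338, -0.24 , -0.001, -0.982,  0.986])}
```

View pics/w_3.png

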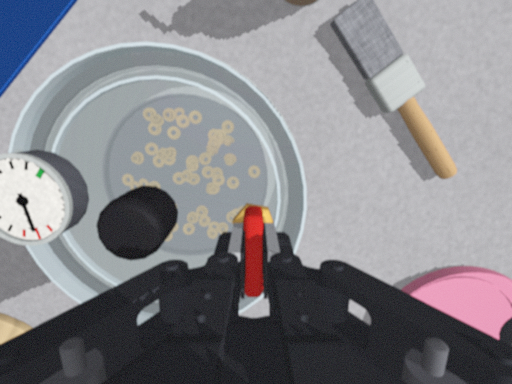

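View pics/s3.png

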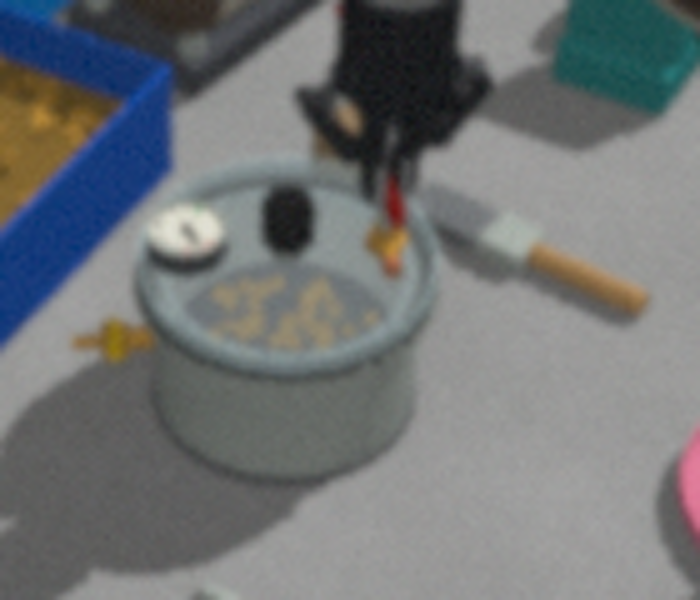

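The wrist view shows the bar turned about 1.66 rad. The needle at gauge px (28,205) still points away from the green mark at (40,172), so I'll turn further and ease the 5 mm side offset.

Call:
{"method": "carry_out", "body": {
  "steps": [
    [0.2,0,0,0.1],
    [0.4,0,0,0.2],
    [0.4,0,0,0.3],
    [0.4,0,0,0.35]
  ]
}}

```text
t: 6.62
tcp_pos: [0.511, -0.2461, 0.1653]
ee_rot: [0.98, -0.199, 0.002, -0.001]
wrist_force: [1.2, 8.8, 5.0]
gripper_width: 0.0083
```

```bash
python3 meas.py 4|head -2; python3 - <<'E'
from h import *
s=robot.read_state();print({k:np.round(s[k],3) for k in('t','wrist_force','wrist_torque','gripper_width','q')})
E
```

```text
6.625 [ 0.511  -0.2461  0.1653] [ 0.9799 -0.1993  0.0021 -0.0014] [-0.165  0.342 -0.233 -0.003 -0.992  1.336] 0.008346272171076922
red 1483 [253.4 250.9] [ 0.5117 -0.2475] ((510.9283142089844, -247.41673278808594), (9.206441879272461, 47.48149490356445), 67.34073638916016) ang 2.745
{'t': np.float64(6.675), 'wrist_force': array([3.03 , 7.443, 3.058]), 'wrist_torque': array([ 2.474, -0.398, -0.042]), 'gripper_width': np.float64(0.008), 'q': array([-0.165,  0.342, -0.233, -0.003, -0.992,  1.337])}
```

View pics/w_4.png

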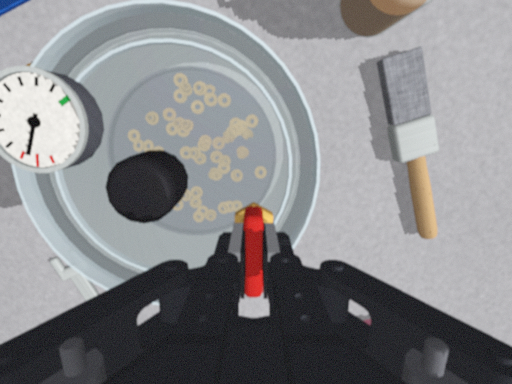

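Turned 2.0 rad and the needle at (30,140) hasn't moved. I'll keep turning.

Call:
{"method": "carry_out", "body": {
  "steps": [
    [0,-0.2,0,0.08],
    [0,-0.2,0,0.16],
    [0,-0.2,0,0.24],
    [0,-0.2,0,0.32],
    [0,-0.2,0,0.32],
    [0,-0.2,0,0.32],
    [0,-0.2,0,0.32]
  ]
}}

```text
t: 7.55
tcp_pos: [0.5113, -0.2452, 0.1653]
ee_rot: [0.999, -0.041, 0.002, -0.003]
wrist_force: [1.8, 19.1, 7.1]
gripper_width: 0.0082
```

```bash
python3 meas.py 5|head -2; python3 - <<'E'
from h import *
s=robot.read_state();print({k:np.round(s[k],3) for k in('t','wrist_force','wrist_torque','gripper_width','q')})
E
```

```text
7.55 [ 0.5113 -0.2452  0.1653] [ 0.9991 -0.0411  0.0024 -0.0031] [-0.165  0.342 -0.23  -0.008 -0.994  1.658] 0.008215781868787499
red 152 [508.6  12.4] [ 0.6072 -0.3555] ((606.68310546875, -355.35443115234375), (9.990363121032715, 2.2977488040924072), 8.356240272521973) ang -2.951
{'t': np.float64(7.6), 'wrist_force': array([ 1.684, 19.529,  7.34 ]), 'wrist_torque': array([ 5.766, -0.413,  0.104]), 'gripper_width': np.float64(0.009), 'q': array([-0.165,  0.342, -0.23 , -0.008, -0.994,  1.658])}
```

View pics/w_5.png

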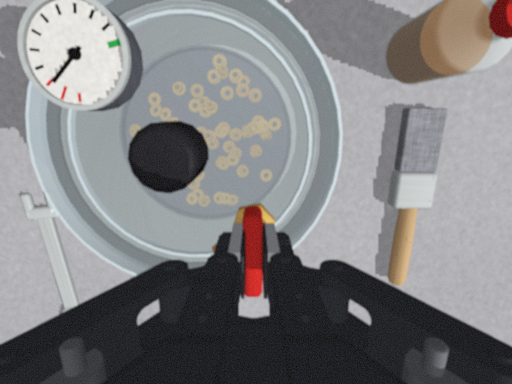

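The needle has begun to fall: it's now at (62,68), about 140° on the image from the green mark, against 127° before. I'll open a bit more, relieving the sideways load, then release and lift off.

Call:
{"method": "carry_out", "body": {
  "steps": [
    [0,0.2,0,0.05],
    [0,0.4,0,0.1],
    [0,0.4,0,0.15],
    [0,0.4,0,0.15]
  ]
}}

```text
t: 8.1
tcp_pos: [0.5113, -0.2442, 0.1653]
ee_rot: [0.999, 0.034, 0.003, -0.001]
wrist_force: [2.5, 7.4, 4.5]
gripper_width: 0.0083
```

Call:
{"method": "carry_out", "body": {
  "steps": [
    [0,0,0,0],
    [0,0,0,0],
    [0,0,0,0],
    [0,0,2,0],
    [0,0,5,0],
    [0,0,10,0],
    [0,0,14,0],
    [0,0,14,0]
  ],
  "grip": 0.4
}}

```text
t: 9.1
tcp_pos: [0.5106, -0.2465, 0.3084]
ee_rot: [0.999, 0.033, 0.004, 0.001]
wrist_force: [-0.2, -0.6, -1.0]
gripper_width: 0.0341
```

```bash
python3 meas.py 6
```

```text
9.1 [ 0.5106 -0.2465  0.3084] [0.9994 0.0335 0.0039 0.0014] [-1.630e-01  2.370e-01 -1.200e-02  1.000e-03 -1.314e+00  1.801e+00] 0.034121379785627584
red 549 [415.3  79.4] [ 0.6177 -0.3868] ((620.428466796875, -393.9097595214844), (19.890336990356445, 44.793540954589844), 26.49951171875) ang 2.195
red 337 [250.5 185.5] [ 0.51   -0.2452] ((509.74102783203125, -245.29312133789062), (43.58361053466797, 7.014007091522217), 3.4791412353515625) ang -3.077
blk 31902 [255.4 331.4] [ 0.3345 -0.2621  0.1745]
```

View pics/w_6.png

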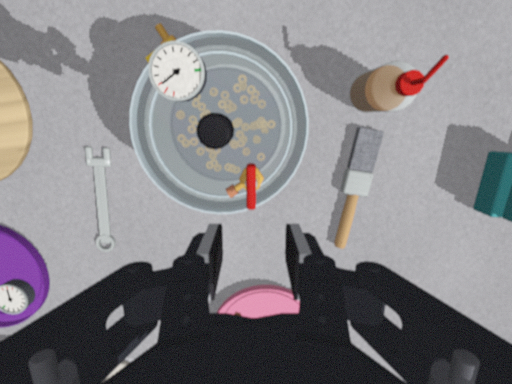

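Bar now turned 2.47 rad. The knob is at (215,131) and the gauge at (177,71). I'll wait a second and track the needle.

Call:
{"method": "carry_out", "body": {
  "steps": [
    [0,0,0,0],
    [0,0,0,0],
    [0,0,0,0],
    [0,0,0,0],
    [0,0,0,0],
    [0,0,0,0],
    [0,0,0,0],
    [0,0,0,0]
  ]
}}

```text
t: 10.15
tcp_pos: [0.5093, -0.2456, 0.3043]
ee_rot: [0.999, 0.034, 0.0, 0.0]
wrist_force: [-0.1, 0.6, -0.3]
gripper_width: 0.0348
```

```bash
python3 - <<'E'
from h import *
c=wrist();I=c['image'];a=cv2.imread('pics/w_6.png')
cv2.imwrite('pics/g7.png',np.hstack([cv2.resize(x[35:105,140:215],None,fx=5,fy=5,interpolation=2) for x in(a,I[:,:,::-1])]))
m=(I.max(2)<50);m[:100]=0;m[165:]=0;m[:,180:]*=1;m[:,:185]=0;m[:,245:]=0
B,l=blobs(m,100)
for i,n,ce in B:print(n,ce,cast(c,ce,.1745).round(4),cast(c,ce,.17).round(4))
g=(I.min(2)>170);g[:35]=0;g[110:]=0;g[:,:140]=0;g[:,215:]=0
cs,_=cv2.findContours(g.astype(np.uint8),0,2);k=max(cs,key=cv2.contourArea);e=cv2.minEnclosingCircle(k);print(e,cast(c,e[0],.158).round(4))
print(c['s']['t'])
E
```

```text
Traceback (most recent call last):
numpy._core._exceptions._UFuncOutputCastingError: Cannot cast ufunc 'multiply' output from dtype('int64') to dtype('bool') with casting rule 'same_kind'
```

View pics/g7.png

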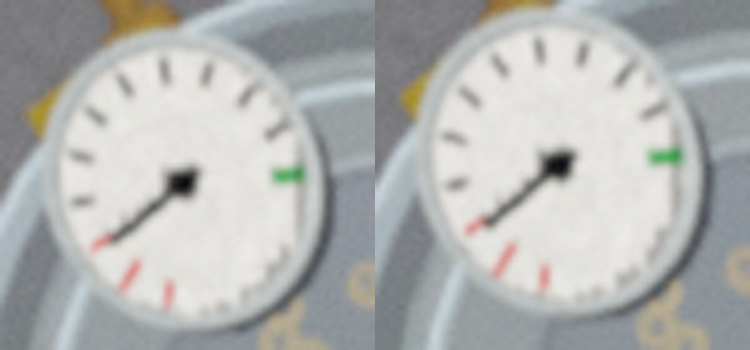

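The needle appears stuck at the first red tick (105,243 in the crop). I'll check the tap in a close crop and compare earlier pictures.

```bash
python3 - <<'E'
from h import *
c=wrist();I=c['image'];cv2.imwrite('pics/w_8.png',I[:,:,::-1]);print(c['s']['t'])
m=(I.max(2)<50);m[:95]=0;m[165:]=0;m[:,:185]=0;m[:,245:]=0
B,l=blobs(m,100)
for i,n,ce in B:print(n,ce,cast(c,ce,.1745).round(4))
r=lambda x,f:cv2.resize(x,None,fx=f,fy=f,interpolation=2)
a=cv2.imread('pics/w_1.png')[245:310,205:270];b=cv2.imread('pics/w_5.png')[0:110,15:135];d=I[30:100,140:215,::-1];e=I[130:220,200:290,::-1]
S=(300,300)
cv2.imwrite('pics/g8.png',np.vstack([np.hstack([cv2.resize(a,S),cv2.resize(b,S)]),np.hstack([cv2.resize(d,S),cv2.resize(e,S)])]))
E
```

```text
10.2
748 [214.78609626 128.32085561] [ 0.5603 -0.2069  0.1745]
```

View pics/g8.png

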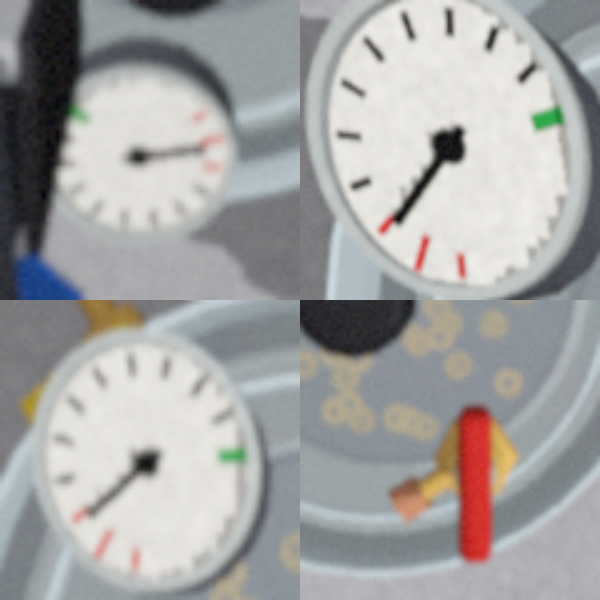

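The needle went from the second red tick to the first between t=6.6 and t=7.6, then stopped. The tap may be right on its threshold, so I'll retake it and turn towards the open stop, watching the torque.

Call:
{"method": "carry_out", "body": {
  "steps": [
    [0,0,-5,0],
    [0,0,-9,0],
    [0,0,-12,0],
    [0,0,-13.9,0],
    [0,0,-13.9,0]
  ]
}}

```text
t: 10.88
tcp_pos: [0.5083, -0.2454, 0.1638]
ee_rot: [0.999, 0.034, -0.002, -0.0]
wrist_force: [-0.2, 0.3, 1.0]
gripper_width: 0.0344
```

Call:
{"method": "carry_out", "body": {
  "steps": [
    [0,0,0,0],
    [0,0,0,0],
    [0,0,0,0]
  ],
  "grip": 0
}}

```text
t: 11.25
tcp_pos: [0.51, -0.2444, 0.1668]
ee_rot: [0.999, 0.034, 0.001, -0.001]
wrist_force: [-0.5, 5.8, 2.0]
gripper_width: 0.0084
```

```bash
python3 meas.py 9|head -3; python3 - <<'E'
from h import *
s=robot.read_state();print({k:np.round(s[k],3) for k in('t','wrist_force','wrist_torque','effort')})
E
```

```text
11.25 [ 0.51   -0.2444  0.1668] [ 9.994e-01  3.370e-02  1.300e-03 -7.000e-04] [-0.161  0.339 -0.234 -0.002 -0.996  1.801] 0.008394707110149195
red 1475 [253.3 247.1] [ 0.512  -0.2453] ((511.3829345703125, -245.523681640625), (47.692508697509766, 9.28496265411377), 4.22871208190918) ang -3.064
blk 1470 [181.7 149.3] [ 0.5574 -0.2082  0.1745]
{'t': np.float64(11.3), 'wrist_force': array([0.352, 5.476, 0.781]), 'wrist_torque': array([ 1.561,  0.037, -0.005]), 'effort': array([-2.8450e+00, -3.3980e+01,  1.6942e+01,  4.9390e+00,  3.2700e-01,
        8.0000e-03])}
```

View pics/w_9.png

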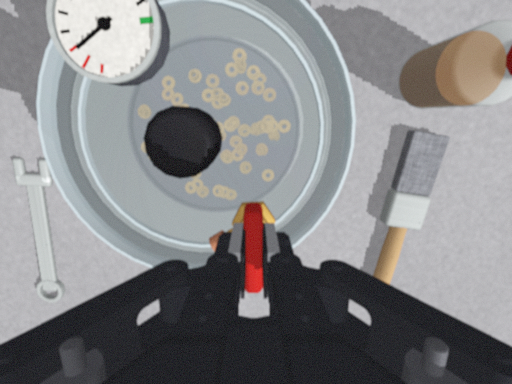

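Call:
{"method": "carry_out", "body": {
  "steps": [
    [0,0,0,0.05],
    [0,0,0,0.1],
    [0,0,0,0.15],
    [0,0,0,0.2],
    [0,0,0,0.2],
    [0,0,0,0.2]
  ]
}}

```text
t: 12.05
tcp_pos: [0.51, -0.2442, 0.1669]
ee_rot: [0.992, 0.129, 0.002, -0.001]
wrist_force: [0.5, 6.1, 2.7]
gripper_width: 0.0085
```

```bash
python3 meas.py 10|head -3; python3 - <<'E'
from h import *
s=robot.read_state();print({k:np.round(s[k],3) for k in('t','wrist_force','wrist_torque','effort')})
E
```

```text
12.05 [ 0.51   -0.2442  0.1669] [ 0.9916  0.1292  0.0022 -0.0013] [-0.162  0.338 -0.234 -0.005 -0.995  1.994] 0.00852656946000644
red 1327 [253.6 243.4] [ 0.5139 -0.2443] ((511.6174621582031, -245.34475708007812), (47.248775482177734, 9.235529899597168), 12.57431411743164) ang -2.966
blk 1859 [201.1 137.6] [ 0.5572 -0.2073  0.1745]
{'t': np.float64(12.1), 'wrist_force': array([-0.776,  6.679,  2.488]), 'wrist_torque': array([ 1.906,  0.057, -1.901]), 'effort': array([ -1.412, -33.294,  16.485,   6.083,   0.289,   1.938])}
```

View pics/w_10.png

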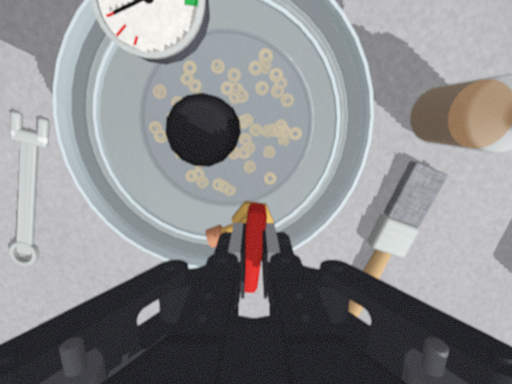

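The torque of 1.9 N m shows the open stop has been reached. I'll relax, release, rise and watch the needle.

Call:
{"method": "carry_out", "body": {
  "steps": [
    [0,0,0,-0.08],
    [0,0,0,-0.1],
    [0,0,0,-0.1]
  ]
}}

```text
t: 12.48
tcp_pos: [0.51, -0.2442, 0.1668]
ee_rot: [0.997, 0.081, 0.002, -0.001]
wrist_force: [-0.2, 6.6, 2.1]
gripper_width: 0.0085
```

Call:
{"method": "carry_out", "body": {
  "steps": [
    [0,0,0,0],
    [0,0,0,0],
    [0,0,0,0],
    [0,0,2,0],
    [0,0,5,0],
    [0,0,10,0],
    [0,0,14,0],
    [0,0,14,0]
  ],
  "grip": 0.4
}}

```text
t: 13.48
tcp_pos: [0.5108, -0.2464, 0.3096]
ee_rot: [0.996, 0.084, 0.004, 0.002]
wrist_force: [0.3, 0.2, -0.5]
gripper_width: 0.0343
```

```bash
python3 meas.py 11|head -3
```

```text
13.475 [ 0.5108 -0.2464  0.3096] [0.9965 0.0835 0.004  0.0017] [-1.630e-01  2.360e-01 -1.000e-02  1.000e-03 -1.316e+00  1.901e+00] 0.03432688336516879
red 512 [420.7  97.3] [ 0.6176 -0.3856] ((620.4617919921875, -393.3702087402344), (19.794971466064453, 45.959712982177734), 25.217439651489258) ang 2.184
red 328 [250.2 185. ] [ 0.51   -0.2449] ((509.32904052734375, -245.19578552246094), (43.97188949584961, 7.832408428192139), 7.050098419189453) ang -3.032
```

View pics/w_11.png

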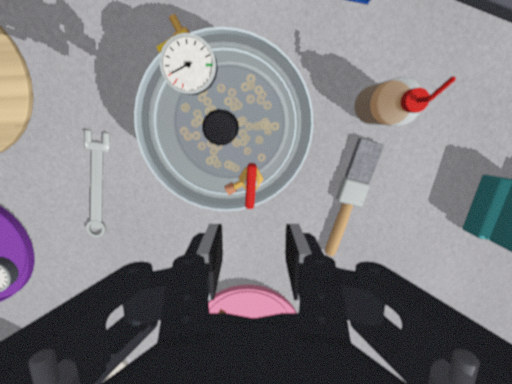

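```bash
python3 - <<'E'
import cv2,numpy as np
a=cv2.imread('pics/w_11.png')[25:100,150:225];b=cv2.imread('pics/w_8.png')[28:103,140:215];c=cv2.imread('pics/w_9.png')[0:90,40:165];d=cv2.imread('pics/w_10.png')[0:70,90:210]
r=lambda x:cv2.resize(x,(380,300),interpolation=2)
cv2.imwrite('pics/g11.png',np.vstack([np.hstack([r(b),r(c)]),np.hstack([r(d),r(a)])]))
E
```

```text
(no output)
```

View pics/g11.png

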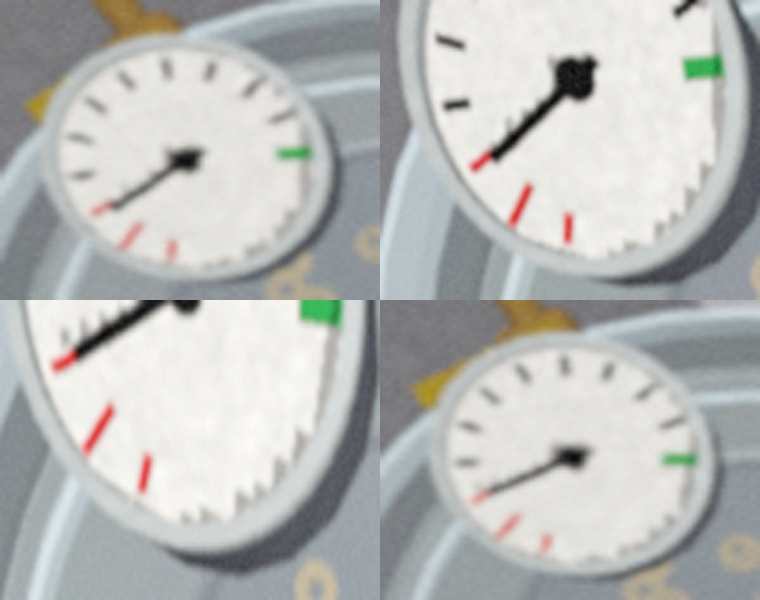

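Call:
{"method": "carry_out", "body": {
  "steps": [
    [-2,-2,3,0],
    [-4,-4,4,0],
    [-6,-6,4,0],
    [-6,-6,4,0],
    [-6,-6,4,0],
    [-6,-6,4,0],
    [-6,-6,4,0],
    [-6,-6,4,0]
  ]
}}

```text
t: 14.52
tcp_pos: [0.4495, -0.3053, 0.3452]
ee_rot: [0.996, 0.084, -0.0, -0.0]
wrist_force: [-0.1, 0.6, -0.6]
gripper_width: 0.0341
```

```bash
python3 - <<'E'
from h import *
t=robot.read_camera('top')['image'][:,:,::-1];s=robot.read_camera('side')['image'][:,:,::-1];w=wrist()['image'][:,:,::-1]
cv2.imwrite('pics/w_12.png',w)
r=lambda x:cv2.resize(x,(380,300),interpolation=2)
t0=cv2.imread('pics/top0.png');s0=cv2.imread('pics/side0.png')
f=lambda x:r(x[130:170,280:330]);g=lambda x:r(x[115:155,230:280])
cv2.imwrite('pics/g12.png',np.vstack([np.hstack([f(t0),f(t)]),np.hstack([g(s0),g(s)])]))
E
```

```text
(no output)
```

View pics/g12.png

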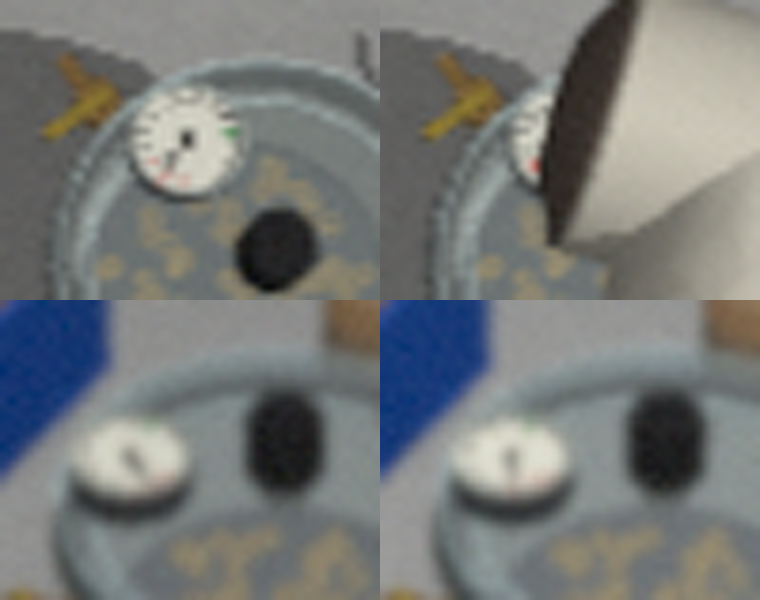

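View pics/w_12.png

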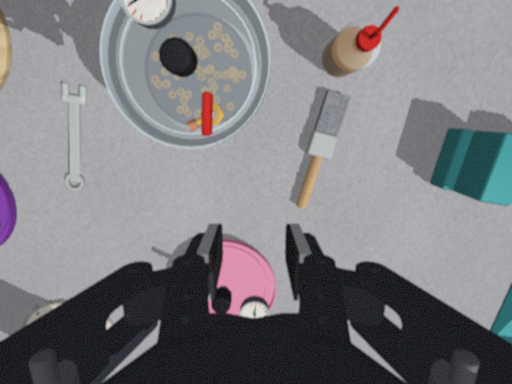

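The side view shows that the needle did move, from lower right to straight down, and then stopped. I'll rectify the dial to the world plane in every picture to follow it exactly.

```bash
cat > dial.py <<'E'
from h import *
def rect(c,ctr,z,h=.034,N=280):
    g=np.linspace(-h,h,N);  # image up = +x world, right = -y
    R=np.array([[ctr[0]+h,ctr[1]+h,z],[ctr[0]+h,ctr[1]-h,z],[ctr[0]-h,ctr[1]-h,z],[ctr[0]-h,ctr[1]+h,z]])
    src=np.float32([proj(c,p) for p in R]);dst=np.float32([[0,0],[N,0],[N,N],[0,N]])
    return cv2.warpPerspective(c['image'],cv2.getPerspectiveTransform(src,dst),(N,N),flags=cv2.INTER_CUBIC)[:,:,::-1]
E
python3 - <<'E'
from dial import *
from scipy.spatial.transform import Rotation as Ro
k=np.array([.5575,-.203]);b=np.array([.508,-.246]);u=(k-b)/np.linalg.norm(k-b);print(u,np.arctan2(u[1],u[0]));ctr=k+.067*u
c=robot.read_camera('wrist');TF=c['tool_from_camera'];M=c['mtx']
poses={'w_1':([.503,-.2446,.3309],[-.3904,.9206,.0003,-.0003]),'w_3':([.51,-.2471,.1654],[.9302,-.367,.0054,-.0018]),'w_4':([.511,-.2461,.1653],[.9799,-.1993,.0021,-.0014]),'w_5':([.5113,-.2452,.1653],[.9991,-.0411,.0024,-.0031]),'w_6':([.5106,-.2465,.3084],[.9994,.0335,.0039,.0014]),'w_8':([.5093,-.2456,.3043],[.9994,.0335,.0,.0]),'w_11':([.5108,-.2464,.3096],[.9965,.0835,.004,.0017]),'w_12':([.4495,-.3053,.3452],[.9965,.0835,0,0])}
out=[]
for n,(p,q) in poses.items():
    W=np.eye(4);W[:3,:3]=Ro.from_quat(q).as_matrix();W[:3,3]=p
    cc={'T':np.linalg.inv(W@TF),'mtx':M,'image':cv2.imread(f'pics/{n}.png')[:,:,::-1]}
    r=rect(cc,ctr,.158,N=195).copy();cv2.putText(r,n,(5,15),0,.5,(255,0,0),1);out.append(r)
cv2.imwrite('pics/d1.png',np.vstack([np.hstack(out[:4]),np.hstack(out[4:])]))
E
```

```text
[0.75493376 0.65580105] 0.7152432144291794
```

View pics/d1.png

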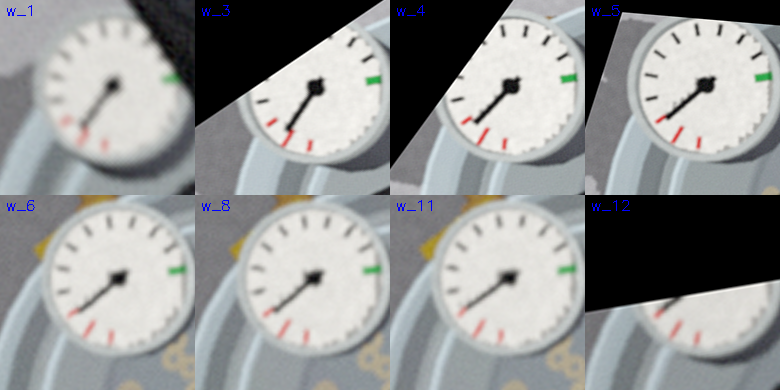

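Rectified, the needle sits at the 2nd red tick (w_1, w_3), between ticks (w_4), then at the 1st red tick from w_5 onward. So air began entering and then the needle halted. I'll go back over the tap and look again.

Call:
{"method": "carry_out", "body": {
  "steps": [
    [3,3,-2,0],
    [6,6,-4,0],
    [6,6,-4,0],
    [6,6,-4,0]
  ]
}}

```text
t: 15.22
tcp_pos: [0.5093, -0.2458, 0.3057]
ee_rot: [0.996, 0.084, 0.0, 0.0]
wrist_force: [0.4, -0.7, 0.2]
gripper_width: 0.0339
```

```bash
cat > look.py <<'E'
from dial import *
import sys
c=wrist();s=c['s'];n=sys.argv[1]
cv2.imwrite(f'pics/w_{n}.png',c['image'][:,:,::-1])
r=rect(c,[.608,-.159],.158,N=300);b=rect(c,[.508,-.246],.181,h=.045,N=300)
cv2.imwrite(f'pics/l_{n}.png',np.hstack([r,b]))
print(s['t'],s['tcp_pos'].round(4),s['gripper_width'].round(4),'torque',s['wrist_torque'].round(2),'F',s['wrist_force'].round(1))
E
python3 look.py 13; python3 meas.py 13b | grep red
```

```text
red 536 [424.7  94.2] [ 0.6174 -0.3854] ((620.2796020507812, -392.5544128417969), (19.697553634643555, 45.74518585205078), 25.709814071655273) ang 2.187
red 337 [251.2 183.6] [ 0.51  -0.245] ((509.2398681640625, -245.23605346679688), (44.38248062133789, 7.683813095092773), 6.792294502258301) ang -3.032Traceback (most recent call last):
  File "look.py", line 7, in <module>
    print(s['t'],s['tcp_pos'].round(4),s['gripper_width'].round(4),'torque',s['wrist_torque'].round(2),'F',s['wrist_force'].round(1))
                                       ^^^^^^^^^^^^^^^^^^^^^^^^
AttributeError: 'float' object has no attribute 'round'
```

View pics/l_13.png

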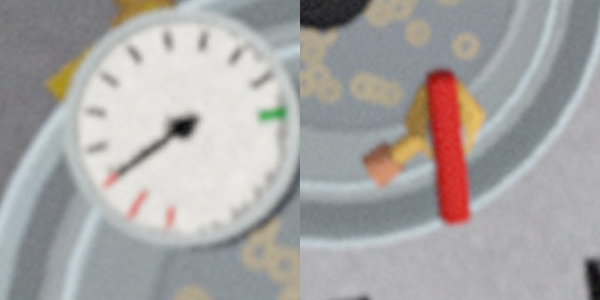

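```bash
cat > needle.py <<'E'
from dial import *
def needle(c,N=340,h=.034):
    r=rect(c,[.608,-.159],.158,h=h,N=N).astype(int)
    hsv=cv2.cvtColor(r.astype(np.uint8),cv2.COLOR_BGR2HSV)
    dark=(r.max(2)<90).astype(np.uint8)
    w=cv2.GaussianBlur((r.max(2)<70).astype(np.float32),(0,0),6)
    w[:60]=0;w[-60:]=0;w[:,:60]=0;w[:,-60:]=0
    y,x=np.unravel_index(w.argmax(),w.shape)
    g=(hsv[...,0]>45)&(hsv[...,0]<90)&(hsv[...,1]>120)&(hsv[...,2]>60)
    gy,gx=[v.mean() for v in np.where(g)]
    g0=np.arctan2(-(gy-y),gx-x)
    ys,xs=np.where(r.max(2)<110);d=np.hypot(xs-x,ys-y);k=(d>28)&(d<62)
    a=(np.arctan2(-(ys[k]-y),xs[k]-x)-g0)%(2*np.pi)
    return (x,y),a.size,np.median(a).round(3) if a.size else None
E
python3 - <<'E'
from needle import *
from scipy.spatial.transform import Rotation as Ro
c=robot.read_camera('wrist');TF=c['tool_from_camera'];M=c['mtx']
poses={'w_3':([.51,-.2471,.1654],[.9302,-.367,.0054,-.0018]),'w_4':([.511,-.2461,.1653],[.9799,-.1993,.0021,-.0014]),'w_5':([.5113,-.2452,.1653],[.9991,-.0411,.0024,-.0031]),'w_6':([.5106,-.2465,.3084],[.9994,.0335,.0039,.0014]),'w_8':([.5093,-.2456,.3043],[.9994,.0335,.0,.0]),'w_11':([.5108,-.2464,.3096],[.9965,.0835,.004,.0017]),'w_13':([.5093,-.2458,.3057],[.9965,.0835,0,0])}
for n,(p,q) in poses.items():
    W=np.eye(4);W[:3,:3]=Ro.from_quat(q).as_matrix();W[:3,3]=p
    print(n,needle({'T':np.linalg.inv(W@TF),'mtx':M,'image':cv2.imread(f'pics/{n}.png')[:,:,::-1]}))
E
```

```text
w_3 ((np.int64(60), np.int64(60)), 9558, np.float64(3.142))
w_4 ((np.int64(60), np.int64(60)), 9558, np.float64(3.141))
w_5 ((np.int64(210), np.int64(147)), 259, np.float64(3.712))
w_6 ((np.int64(206), np.int64(145)), 39, np.float64(3.698))
w_8 ((np.int64(207), np.int64(144)), 16, np.float64(3.687))
w_11 ((np.int64(207), np.int64(144)), 6, np.float64(3.602))
w_13 ((np.int64(206), np.int64(144)), 63, np.float64(3.612))
```

The needle has fallen from 4.0 to about 3.6 and nearly halted. The bar stands at 2.51 rad of turn. I'll retake it, push it gently to the stop and watch the needle while holding.

Call:
{"method": "carry_out", "body": {
  "steps": [
    [0,0,-5,0],
    [0,0,-10,0],
    [0,0,-13,0],
    [0,0,-14,0],
    [0,0,-14,0]
  ]
}}

```text
t: 16.0
tcp_pos: [0.5095, -0.2462, 0.166]
ee_rot: [0.997, 0.083, 0.0, 0.0]
wrist_force: [0.1, -0.1, 0.7]
gripper_width: 0.0342
```

Call:
{"method": "carry_out", "body": {
  "steps": [
    [0,0,0,0],
    [0,0,0,0],
    [0,0,0,0]
  ],
  "grip": 0
}}

```text
t: 16.38
tcp_pos: [0.5099, -0.2442, 0.1674]
ee_rot: [0.997, 0.082, 0.002, -0.001]
wrist_force: [-1.6, 7.0, 4.1]
gripper_width: 0.0083
```

```bash
sed -i "s/s\['gripper_width'\].round(4)/s['gripper_width']/" look.py; cat >> look.py <<'E'
from needle import needle
print(needle(c))
I=c['image'].astype(int);m=(I[...,0]>110)&(I[...,1]<60)&(I[...,2]<60)
B,l=blobs(m,200)
for i,a,ce in B:
    ys,xs=np.where(l==i);P=np.array([cast(c,(x,y),.181)[:2] for x,y in zip(xs,ys)])
    v=np.linalg.svd(P-P.mean(0),full_matrices=False)[2];print('red',a,ce.round(),P.mean(0).round(4),np.arctan2(v[0][1],v[0][0])%np.pi)
q=s['ee_rot'];print('yaw',2*np.arctan2(q[1],q[0]))
E
python3 look.py 14
```

```text
16.375 [ 0.5099 -0.2442  0.1674] 0.008284623821609053 torque [ 2.1   0.33 -0.67] F [-1.6  7.   4.1]
((np.int64(60), np.int64(60)), 9558, np.float64(3.142))
red 1421 [253. 245.] [ 0.5127 -0.2447] 0.12465547560960166
yaw 0.1646119593058713
```

Call:
{"method": "carry_out", "body": {
  "steps": [
    [0,0,0,0.04],
    [0,0,0,0.08],
    [0,0,0,0.08]
  ]
}}

```text
t: 16.8
tcp_pos: [0.5099, -0.2442, 0.1674]
ee_rot: [0.993, 0.121, 0.002, -0.001]
wrist_force: [-0.8, 7.4, 5.8]
gripper_width: 0.0086
```

```bash
python3 look.py 15
```

```text
16.8 [ 0.5099 -0.2442  0.1674] 0.008608226500445418 torque [ 2.01  0.33 -1.41] F [-0.8  7.4  5.8]
((np.int64(60), np.int64(60)), 9558, np.float64(3.143))
red 1345 [253. 243.] [ 0.5135 -0.2444] 0.1586589112723038
yaw 0.2416752198130081
```

Call:
{"method": "carry_out", "body": {
  "steps": [
    [0,0,0,0],
    [0,0,0,0],
    [0,0,0,0],
    [0,0,0,0]
  ]
}}

```text
t: 17.35
tcp_pos: [0.51, -0.2442, 0.1674]
ee_rot: [0.993, 0.12, 0.002, -0.001]
wrist_force: [-0.9, 7.1, 5.2]
gripper_width: 0.0084
```

```bash
python3 look.py 16
```

```text
17.35 [ 0.51   -0.2442  0.1674] 0.008439283732933144 torque [ 2.05  0.29 -1.44] F [-0.9  7.1  5.2]
((np.int64(60), np.int64(60)), 9558, np.float64(3.142))
red 1338 [254. 243.] [ 0.5137 -0.2443] 0.15907881957668257
yaw 0.24150513515667613
```

View pics/w_16.png

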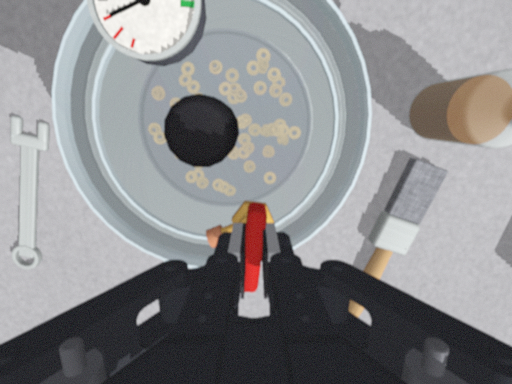

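The bar is at the open stop (about 2.53 rad turned, torque 1.4 N m) and the needle still sits at the first red tick (109,14). It only fell while the tap was around 2.0–2.3 rad, so I'll work the tap back to that region and watch.

Call:
{"method": "carry_out", "body": {
  "steps": [
    [0,0,0,-0.1],
    [0,0,0,-0.2],
    [0,0,0,-0.3],
    [0,0,0,-0.3],
    [0,0,0,-0.3]
  ]
}}

```text
t: 18.02
tcp_pos: [0.5099, -0.2447, 0.1674]
ee_rot: [1.0, -0.026, 0.001, -0.0]
wrist_force: [-1.7, 5.1, 4.4]
gripper_width: 0.0084
```

```bash
python3 look.py 17
```

```text
18.025 [ 0.5099 -0.2447  0.1674] 0.008420862479088262 torque [ 1.72  0.38 -0.14] F [-1.7  5.1  4.4]
((np.int64(210), np.int64(146)), 244, np.float64(3.621))
red 1447 [253. 246.] [ 0.5122 -0.2459] 3.083690398434058
yaw -0.0520908308174425
```

Call:
{"method": "carry_out", "body": {
  "steps": [
    [0,0,0,-0.1],
    [0,0,0,-0.2],
    [0,0,0,-0.2],
    [0,0,0,-0.2]
  ]
}}

```text
t: 18.58
tcp_pos: [0.5099, -0.2452, 0.1674]
ee_rot: [0.992, -0.125, 0.001, -0.0]
wrist_force: [-1.5, 4.0, 5.7]
gripper_width: 0.0084
```

```bash
python3 look.py 18; python3 -c "
import cv2,numpy as np
cv2.imwrite('pics/lc.png',np.vstack([cv2.imread('pics/l_17.png'),cv2.imread('pics/l_18.png')]))"
```

```text
18.575 [ 0.5099 -0.2452  0.1674] 0.008391366393386807 torque [ 1.38  0.46 -0.12] F [-1.5  4.   5.7]
((np.int64(60), np.int64(60)), 8725, np.float64(3.033))
red 1450 [253. 246.] [ 0.5122 -0.2469] 2.8838921909080457
yaw -0.25056803162406366
```

View pics/lc.png

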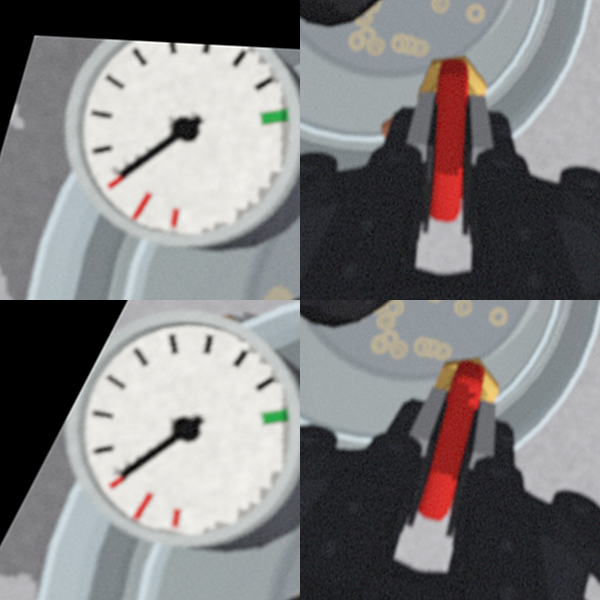

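Call:
{"method": "carry_out", "body": {
  "steps": [
    [0,0,0,-0.1],
    [0,0,0,-0.1],
    [0,0,0,-0.1],
    [0,0,0,-0.1]
  ]
}}

```text
t: 19.12
tcp_pos: [0.5098, -0.2454, 0.1674]
ee_rot: [0.985, -0.174, 0.001, -0.0]
wrist_force: [-1.0, 3.3, 5.8]
gripper_width: 0.0086
```

```bash
python3 look.py 19
```

```text
19.125 [ 0.5098 -0.2454  0.1674] 0.008563315785478797 torque [ 1.13  0.55 -0.07] F [-1.   3.3  5.8]
((np.int64(60), np.int64(60)), 9558, np.float64(3.141))
red 1446 [253. 246.] [ 0.5119 -0.2473] 2.7838864970007458
yaw -0.3506136100102133
```

Call:
{"method": "carry_out", "body": {
  "steps": [
    [0,0,0,-0.1],
    [0,0,0,-0.2],
    [0,0,0,-0.2],
    [0,0,0,-0.2]
  ]
}}

```text
t: 19.68
tcp_pos: [0.5095, -0.2458, 0.1674]
ee_rot: [0.962, -0.271, 0.001, 0.0]
wrist_force: [-1.8, 1.7, 6.5]
gripper_width: 0.0081
```

```bash
python3 look.py 20; python3 -c "
import cv2,numpy as np
cv2.imwrite('pics/lc2.png',np.vstack([cv2.imread('pics/l_19.png'),cv2.imread('pics/l_20.png')]))"
```

```text
19.675 [ 0.5095 -0.2458  0.1674] 0.008074387005648444 torque [0.67 0.68 0.17] F [-1.8  1.7  6.5]
((np.int64(60), np.int64(60)), 9558, np.float64(3.142))
red 1448 [254. 247.] [ 0.5112 -0.2481] 2.5927141380418517
yaw -0.5496193336230839
```

View pics/lc2.png

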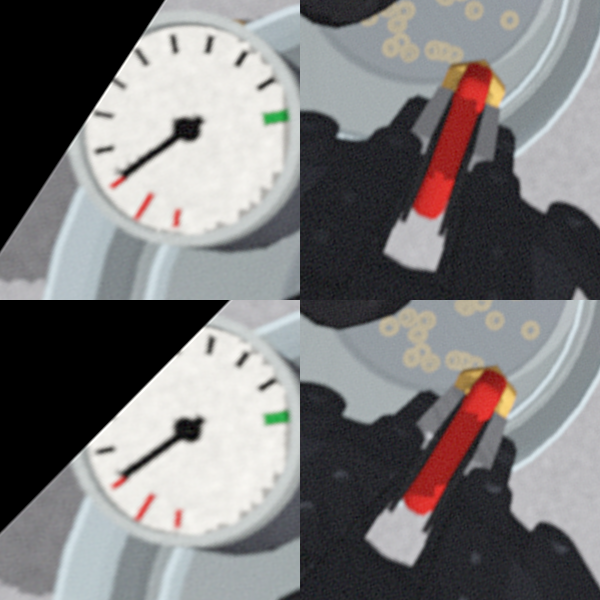

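The tap is now at about 1.86 rad turned and the needle is unchanged. I'll reopen through the 2.0 region in small steps.

Call:
{"method": "carry_out", "body": {
  "steps": [
    [0,0,0,0.1],
    [0,0,0,0.2],
    [0,0,0,0.2]
  ]
}}

```text
t: 20.1
tcp_pos: [0.5098, -0.2454, 0.1673]
ee_rot: [0.985, -0.174, 0.001, -0.0]
wrist_force: [-1.6, 4.2, 5.5]
gripper_width: 0.0083
```

```bash
python3 look.py 21
```

```text
20.1 [ 0.5098 -0.2454  0.1673] 0.008298708075885751 torque [1.11 0.55 0.11] F [-1.6  4.2  5.5]
((np.int64(60), np.int64(60)), 9558, np.float64(3.141))
red 1449 [254. 246.] [ 0.5118 -0.2473] 2.7889666186461777
yaw -0.3495248535391437
```

Call:
{"method": "carry_out", "body": {
  "steps": [
    [0,0,0,0.1],
    [0,0,0,0.2],
    [0,0,0,0.2]
  ]
}}

```text
t: 20.52
tcp_pos: [0.5099, -0.2449, 0.1674]
ee_rot: [0.997, -0.075, 0.001, -0.0]
wrist_force: [-0.7, 4.9, 6.6]
gripper_width: 0.0083
```

```bash
python3 look.py 22; python3 -c "
import cv2,numpy as np
cv2.imwrite('pics/lc3.png',np.vstack([cv2.imread('pics/l_21.png'),cv2.imread('pics/l_22.png')]))"
```

```text
20.525 [ 0.5099 -0.2449  0.1674] 0.008275957339575212 torque [1.77 0.53 0.09] F [-0.7  4.9  6.6]
((np.int64(60), np.int64(60)), 5704, np.float64(3.049))
red 224 [503.   6.] [ 0.6014 -0.3608] 1.1956284152888519
red 1457 [253. 246.] [ 0.5121 -0.2463] 2.9902764918787708
yaw -0.14946607045253194
```

View pics/lc3.png

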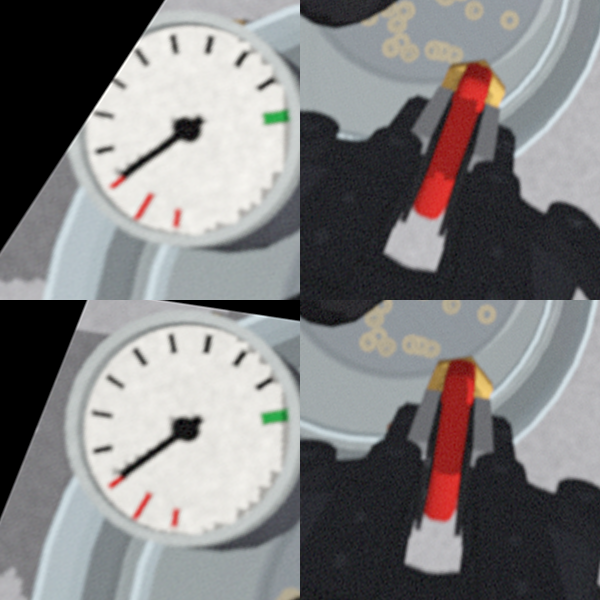

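```bash
sed -i 's/flags=cv2.INTER_CUBIC)/flags=cv2.INTER_CUBIC,borderValue=(255,255,255))/' dial.py
cat > needle.py <<'E'
from dial import *
def needle(c,N=340,h=.034):
    r=rect(c,[.608,-.159],.158,h=h,N=N).astype(int)
    hsv=cv2.cvtColor(r.astype(np.uint8),cv2.COLOR_BGR2HSV)
    w=cv2.GaussianBlur(np.clip(255-r.max(2),0,255).astype(np.float32),(0,0),7)
    w[:110]=0;w[190:]=0;w[:,:160]=0;w[:,-90:]=0
    y,x=np.unravel_index(w.argmax(),w.shape)
    g=(hsv[...,0]>45)&(hsv[...,0]<90)&(hsv[...,1]>120)&(hsv[...,2]>60)
    g[:, :250]=False
    g0=0
    if g.any():
        gy,gx=[v.mean() for v in np.where(g)];g0=np.arctan2(-(gy-y),gx-x)
    R=np.arange(35,70);best=[]
    A=np.arange(0,2*np.pi,.01);v=[]
    D=cv2.GaussianBlur(r.max(2).astype(np.float32),(0,0),1.5)
    for a in A:
        xs=(x+R*np.cos(a+g0)).round().astype(int);ys=(y-R*np.sin(a+g0)).round().astype(int)
        v.append(D[ys,xs].mean())
    v=np.array(v);k=v.argmin();m=np.abs(A-A[k])<.15
    wt=np.clip(np.median(v)-v[m]-20,0,None)
    return (x,y),round(g0,3),round(float((A[m]*wt).sum()/wt.sum()),3),round(float(np.median(v)-v.min()))
E
python3 - <<'E'
from needle import *
from scipy.spatial.transform import Rotation as Ro
c=robot.read_camera('wrist');TF=c['tool_from_camera'];M=c['mtx']
poses={'w_1':([.503,-.2446,.3309],[-.3904,.9206,.0003,-.0003]),'w_3':([.51,-.2471,.1654],[.9302,-.367,.0054,-.0018]),'w_4':([.511,-.2461,.1653],[.9799,-.1993,.0021,-.0014]),'w_5':([.5113,-.2452,.1653],[.9991,-.0411,.0024,-.0031]),'w_6':([.5106,-.2465,.3084],[.9994,.0335,.0039,.0014]),'w_8':([.5093,-.2456,.3043],[.9994,.0335,.0,.0]),'w_9':([.51,-.2444,.1668],[.9994,.0337,.0013,-.0007]),'w_11':([.5108,-.2464,.3096],[.9965,.0835,.004,.0017]),'w_13':([.5093,-.2458,.3057],[.9965,.0835,0,0]),
'w_17':([.5099,-.2447,.1674],[.99966,-.026,.001,0]),'w_18':([.5099,-.2452,.1674],[.992,-.125,.001,0]),'w_19':([.5098,-.2454,.1674],[.985,-.174,.001,0]),'w_20':([.5095,-.2458,.1674],[.962,-.271,.001,0]),'w_21':([.5098,-.2454,.1673],[.985,-.174,.001,0]),'w_22':([.5099,-.2449,.1674],[.997,-.075,.001,0])}
for n,(p,q) in poses.items():
    W=np.eye(4);W[:3,:3]=Ro.from_quat(q).as_matrix();W[:3,3]=p
    print(n,needle({'T':np.linalg.inv(W@TF),'mtx':M,'image':cv2.imread(f'pics/{n}.png')[:,:,::-1]}))
print(robot.read_state()['t'])
E
```

```text
w_1 ((np.int64(197), np.int64(151)), np.float64(0.143), 3.931, 80)
w_3 ((np.int64(211), np.int64(151)), np.float64(0.131), 3.993, 193)
w_4 ((np.int64(211), np.int64(148)), np.float64(0.138), 3.804, 201)
w_5 ((np.int64(210), np.int64(145)), np.float64(0.133), 3.717, 197)
w_6 ((np.int64(206), np.int64(143)), np.float64(0.143), 3.694, 111)
w_8 ((np.int64(206), np.int64(142)), np.float64(0.139), 3.714, 107)
w_9 ((np.int64(209), np.int64(144)), np.float64(0.135), 3.693, 200)
w_11 ((np.int64(206), np.int64(141)), np.float64(0.138), 3.635, 103)
w_13 ((np.int64(205), np.int64(142)), np.float64(0.143), 3.621, 112)
w_17 ((np.int64(210), np.int64(146)), np.float64(0.138), 3.624, 195)
w_18 ((np.int64(211), np.int64(147)), np.float64(0.141), 3.617, 197)
w_19 ((np.int64(210), np.int64(148)), np.float64(0.135), 3.633, 197)
w_20 ((np.int64(211), np.int64(149)), np.float64(0.13), 3.639, 198)
w_21 ((np.int64(212), np.int64(147)), np.float64(0.131), 3.637, 197)
w_22 ((np.int64(211), np.int64(146)), np.float64(0.137), 3.623, 195)
20.625
```

The measured needle values are 3.99 → 3.80 → 3.71 (t=6.6–10) → 3.63 (t>12), flat since. It falls in small jumps, then rests. I'll grip harder, take the tap fully to its stop and look again.

Call:
{"method": "carry_out", "body": {
  "steps": [
    [0,0,0,0.1],
    [0,0,0,0.2],
    [0,0,0,0.3],
    [0,0,0,0.36],
    [0,0,0,0.36]
  ],
  "newtons": 100
}}

```text
t: 21.25
tcp_pos: [0.51, -0.2442, 0.1675]
ee_rot: [0.995, 0.102, 0.002, -0.001]
wrist_force: [-1.2, 8.6, 8.8]
gripper_width: 0.0072
```

```bash
python3 look.py 23
```

```text
21.25 [ 0.51   -0.2442  0.1675] 0.0071983908112304715 torque [ 2.53  0.55 -1.39] F [-1.2  8.6  8.8]
((np.int64(208), np.int64(149)), np.float64(0.166), 3.549, 199)
red 1266 [254. 244.] [ 0.5135 -0.2446] 0.16201725146224
yaw 0.20434372714789173
```

Call:
{"method": "carry_out", "body": {
  "steps": [
    [0,0,0,0],
    [0,0,0,0],
    [0,0,0,0],
    [0,0,2,0],
    [0,0,6,0],
    [0,0,11,0],
    [0,0,14,0],
    [0,0,14,0],
    [0,0,14,0]
  ],
  "grip": 0.4
}}

```text
t: 22.42
tcp_pos: [0.5087, -0.2455, 0.3043]
ee_rot: [0.995, 0.103, -0.001, -0.0]
wrist_force: [-0.4, 0.1, -1.0]
gripper_width: 0.034
```

```bash
python3 look.py 24
```

```text
22.425 [ 0.5087 -0.2455  0.3043] 0.034008212880104055 torque [-0.04  0.02  0.01] F [-0.4  0.1 -1. ]
((np.int64(206), np.int64(144)), np.float64(0.139), 3.612, 112)
red 540 [429. 101.] [ 0.6172 -0.3847] 2.183693194402104
red 342 [252. 183.] [ 0.5099 -0.2449] 0.11052524642920947
yaw 0.20710419609042263
```

Call:
{"method": "carry_out", "body": {
  "steps": [
    [0,0,0,0],
    [0,0,0,0],
    [0,0,0,0],
    [0,0,0,0],
    [0,0,0,0],
    [0,0,0,0],
    [0,0,0,0],
    [0,0,0,0],
    [0,0,0,0],
    [0,0,0,0],
    [0,0,0,0],
    [0,0,0,0]
  ]
}}

```text
t: 23.98
tcp_pos: [0.5093, -0.2456, 0.3053]
ee_rot: [0.995, 0.103, -0.0, -0.0]
wrist_force: [-1.1, -0.4, -0.7]
gripper_width: 0.0339
```

```bash
python3 look.py 25
```

```text
23.975 [ 0.5093 -0.2456  0.3053] 0.033945907091013874 torque [ 0.03 -0.01 -0.01] F [-1.1 -0.4 -0.7]
((np.int64(206), np.int64(144)), np.float64(0.141), 3.609, 111)
red 534 [428. 101.] [ 0.6174 -0.3849] 2.1784830537582343
red 340 [252. 184.] [ 0.5097 -0.2449] 0.10731265664822454
yaw 0.20723932415382898
```

View pics/w_25.png

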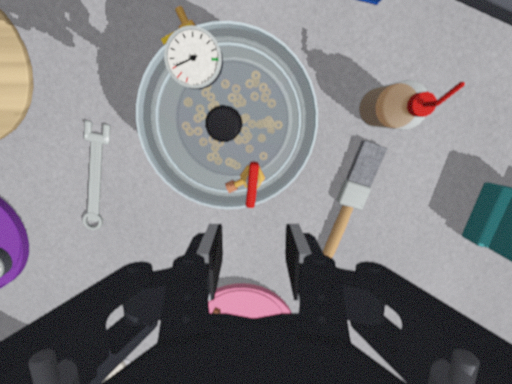

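```bash
python3 - <<'E'
from needle import *
import needle as nd
from scipy.spatial.transform import Rotation as Ro
c=robot.read_camera('wrist');TF=c['tool_from_camera'];M=c['mtx']
poses={'w_5':([.5113,-.2452,.1653],[.9991,-.0411,.0024,-.0031]),'w_9':([.51,-.2444,.1668],[.9994,.0337,.0013,-.0007]),'w_10':([.51,-.2442,.1669],[.9916,.1292,.0022,-.0013]),'w_14':([.5099,-.2442,.1674],[.9966,.0822,.002,-.001]),'w_15':([.5099,-.2442,.1674],[.9927,.1205,.002,-.001]),'w_16':([.51,-.2442,.1674],[.9927,.1205,.002,-.001]),'w_17':([.5099,-.2447,.1674],[.99966,-.026,.001,0]),'w_23':([.51,-.2442,.1675],[.9948,.102,.002,-.001])}
for n,(p,q) in poses.items():
    W=np.eye(4);W[:3,:3]=Ro.from_quat(q).as_matrix();W[:3,3]=p
    cc={'T':np.linalg.inv(W@TF),'mtx':M,'image':cv2.imread(f'pics/{n}.png')[:,:,::-1]}
    r=rect(cc,[.608,-.159],.158,N=340);D=cv2.GaussianBlur(r.max(2).astype(np.float32),(0,0),1.5)
    # fixed centre; line fit of dark needle pixels below centre
    ys,xs=np.where(D<110);d=np.hypot(xs-209,ys-146);k=(d>30)&(d<70)&(xs<209)&(ys>150)
    P=np.c_[xs[k],ys[k]].astype(np.float32)
    if len(P)>20:
        vx,vy,x0,y0=cv2.fitLine(P,cv2.DIST_L2,0,.01,.01).ravel();a=np.arctan2(vy,-vx) if vx<0 else np.arctan2(-vy,vx)
        print(n,len(P),round(float((np.arctan2(-vy,vx)-.138)%np.pi+np.pi),3))
E
```

```text
w_5 307 3.704
w_9 280 3.691
w_10 267 3.642
w_14 256 3.618
w_15 258 3.606
w_16 257 3.611
w_17 289 3.623
w_23 260 3.627
```

The needle creeps towards about 3.6 and is not falling, although the bar has been at its open stop since t=12. I'll move over the knob, where the camera looks straight at the gauge, and keep waiting while inspecting it.

Call:
{"method": "carry_out", "body": {
  "steps": [
    [2,2,0,0.15],
    [4,3.5,0,0.3],
    [4.8,4.2,0,0.45],
    [4.8,4.2,0,0.51],
    [4.8,4.2,0,0.51],
    [4.8,4.2,0,0.51],
    [4.8,4.2,0,0.51],
    [4.8,4.2,0,0.51]
  ]
}}

```text
t: 25.08
tcp_pos: [0.5572, -0.2037, 0.3054]
ee_rot: [0.936, 0.351, 0.0, 0.0]
wrist_force: [0.1, -0.2, -0.1]
gripper_width: 0.0341
```

```bash
python3 look.py 26; python3 - <<'E'
import cv2
a=cv2.imread('pics/w_26.png');cv2.imwrite('pics/w_26b.png',cv2.resize(a[40:290,120:400],None,fx=2.4,fy=2.4,interpolation=2))
E
```

```text
25.075 [ 0.5572 -0.2037  0.3054] 0.03408247383806616 torque [-0.01  0.04  0.  ] F [ 0.1 -0.2 -0.1]
((np.int64(203), np.int64(143)), np.float64(0.152), 3.59, 88)
red 325 [251. 240.] [ 0.5112 -0.2417] 0.12115271891373558
red 386 [417. 241.] [ 0.6228 -0.3712] 1.9002248265968205
yaw 0.7167573946103154
```

View pics/w_26b.png

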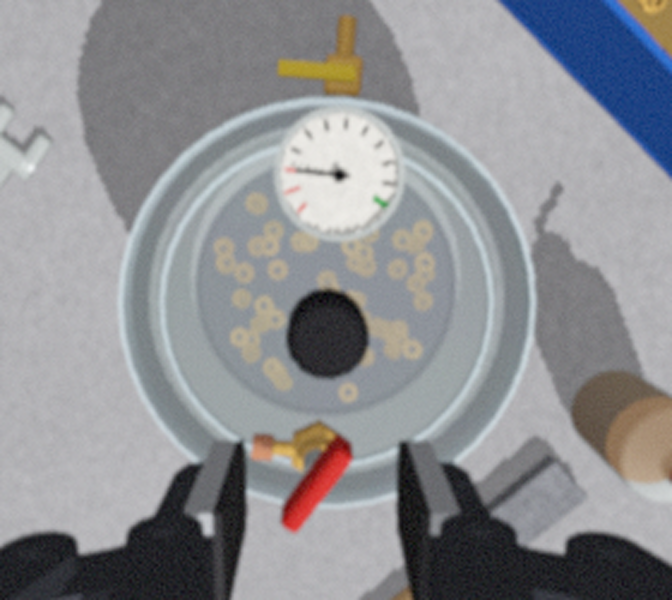

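Call:
{"method": "carry_out", "body": {
  "steps": [
    [0,0,0,0],
    [0,0,0,0],
    [0,0,0,0],
    [0,0,0,0],
    [0,0,0,0],
    [0,0,0,0],
    [0,0,0,0],
    [0,0,0,0],
    [0,0,0,0],
    [0,0,0,0],
    [0,0,0,0],
    [0,0,0,0]
  ]
}}

```text
t: 26.62
tcp_pos: [0.5573, -0.2036, 0.3053]
ee_rot: [0.936, 0.351, -0.0, 0.0]
wrist_force: [0.2, -0.1, -0.9]
gripper_width: 0.0343
```

```bash
python3 look.py 27
```

```text
26.625 [ 0.5573 -0.2036  0.3053] 0.03433971392826039 torque [-0.    0.02 -0.  ] F [ 0.2 -0.1 -0.9]
((np.int64(203), np.int64(143)), np.float64(0.147), 3.592, 89)
red 329 [251. 241.] [ 0.5111 -0.2417] 0.11714572225120756
red 389 [417. 241.] [ 0.6228 -0.3708] 1.899235036749906
yaw 0.7172367284321237
```

In the clear view (w_26b), the needle tip at (290,170) lies on the first red tick and the bar at (316,485) is at its open stop. The needle doesn't move at all in 1.5 s. The one thing left within the task is to take the tap anew: work it well back and open it again.

Call:
{"method": "carry_out", "body": {
  "steps": [
    [-2,-2,0,-0.15],
    [-4,-3.5,-2,-0.3],
    [-4.8,-4.2,-5,-0.45],
    [-4.8,-4.2,-9,-0.6],
    [-4.8,-4.2,-12,-0.6],
    [-4.8,-4.2,-13.8,-0.6],
    [-4.8,-4.2,-13.8,-0.6]
  ]
}}

```text
t: 27.55
tcp_pos: [0.5084, -0.2454, 0.1659]
ee_rot: [0.998, 0.058, -0.002, -0.0]
wrist_force: [0.6, -0.7, 0.6]
gripper_width: 0.0342
```

Call:
{"method": "carry_out", "body": {
  "steps": [
    [0,0,0,0],
    [0,0,0,0],
    [0,0,0,0],
    [0,0,0,-0.18],
    [0,0,0,-0.36],
    [0,0,0,-0.54],
    [0,0,0,-0.72],
    [0,0,0,-0.9],
    [0,0,0,-1.0],
    [0,0,0,-1.0]
  ],
  "grip": 0,
  "newtons": 60
}}

```text
t: 28.8
tcp_pos: [0.5091, -0.2458, 0.1687]
ee_rot: [0.904, -0.427, 0.0, 0.0]
wrist_force: [-2.4, 0.1, 3.0]
gripper_width: 0.0082
```

```bash
python3 look.py 28
```

```text
28.8 [ 0.5091 -0.2458  0.1687] 0.008210248292813313 torque [-0.01  0.85 -0.11] F [-2.4  0.1  3. ]
((np.int64(213), np.int64(145)), np.float64(0.126), 3.959, 189)
red 1432 [254. 246.] [ 0.5103 -0.2487] 2.2607094842198787
yaw -0.881788056333299
```

View pics/w_28.png

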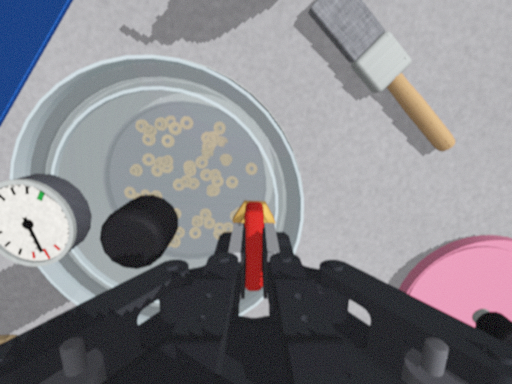

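Important: with the tap turned back to 1.52 rad, the needle has risen to 3.96. It reacts to the tap's position in both directions. I'll sweep forward in small steps and read it at each one.

Call:
{"method": "carry_out", "body": {
  "steps": [
    [0,0,0,0.1],
    [0,0,0,0.2],
    [0,0,0,0.2]
  ]
}}

```text
t: 29.22
tcp_pos: [0.5095, -0.2455, 0.1687]
ee_rot: [0.943, -0.334, 0.001, -0.0]
wrist_force: [-2.7, 1.6, 5.0]
gripper_width: 0.0078
```

```bash
python3 look.py 29
```

```text
29.225 [ 0.5095 -0.2455  0.1687] 0.007829130985884633 torque [0.58 0.76 0.06] F [-2.7  1.6  5. ]
((np.int64(212), np.int64(144)), np.float64(0.129), 3.959, 194)
red 1417 [253. 245.] [ 0.5112 -0.2481] 2.4666318085543812
yaw -0.6802840299646615
```

Call:
{"method": "carry_out", "body": {
  "steps": [
    [0,0,0,0.1],
    [0,0,0,0.2],
    [0,0,0,0.2]
  ]
}}

```text
t: 29.65
tcp_pos: [0.5098, -0.2451, 0.1687]
ee_rot: [0.971, -0.238, 0.001, -0.0]
wrist_force: [-2.3, 3.4, 5.4]
gripper_width: 0.0082
```

```bash
python3 look.py 30
```

```text
29.65 [ 0.5098 -0.2451  0.1687] 0.0082390421729065 torque [1.   0.65 0.11] F [-2.3  3.4  5.4]
((np.int64(212), np.int64(143)), np.float64(0.128), 3.499, 199)
red 1421 [253. 245.] [ 0.5117 -0.2473] 2.6687161896877294
yaw -0.48025272531020297
```

Call:
{"method": "carry_out", "body": {
  "steps": [
    [0,0,0,0.1],
    [0,0,0,0.2],
    [0,0,0,0.2]
  ]
}}

```text
t: 30.08
tcp_pos: [0.51, -0.2447, 0.1687]
ee_rot: [0.99, -0.14, 0.001, -0.001]
wrist_force: [-2.5, 5.0, 6.8]
gripper_width: 0.0084
```

```bash
python3 look.py 31; python3 -c "
import cv2,numpy as np
cv2.imwrite('pics/lc4.png',np.hstack([cv2.imread('pics/l_%d.png'%i)[:,:300] for i in (28,29)])) 
a=np.hstack([cv2.imread('pics/l_%d.png'%i)[:,:300] for i in (28,29)]);b=np.hstack([cv2.imread('pics/l_%d.png'%i)[:,:300] for i in (30,31)])
cv2.imwrite('pics/lc4.png',np.vstack([a,b]))"
```

```text
30.075 [ 0.51   -0.2447  0.1687] 0.008423430406848452 torque [1.41 0.54 0.02] F [-2.5  5.   6.8]
((np.int64(211), np.int64(143)), np.float64(0.134), 2.496, 148)
red 1433 [253. 245.] [ 0.5121 -0.2464] 2.8709844652878043
yaw -0.28025091046714073
```

View pics/lc4.png

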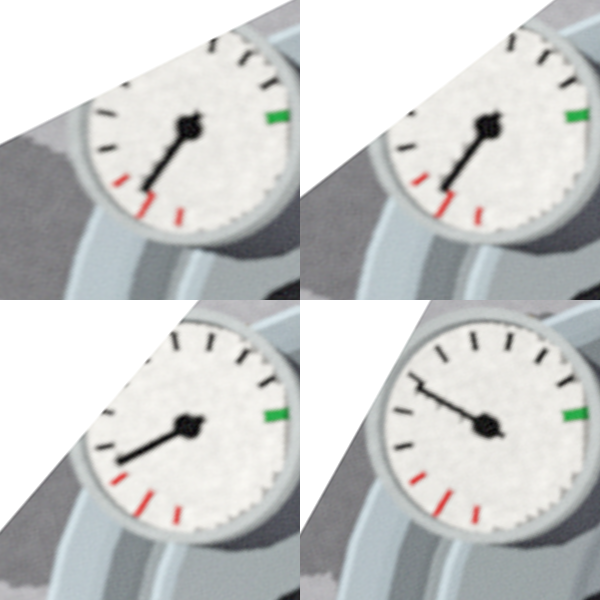

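Reworking the tap cured it: the needle is now falling freely, 3.96 → 3.50 → 2.50. I'll open it further, then release.

Call:
{"method": "carry_out", "body": {
  "steps": [
    [0,0,0,0.1],
    [0,0,0,0.2],
    [0,0,0,0.25],
    [0,0,0,0.25]
  ]
}}

```text
t: 30.62
tcp_pos: [0.5101, -0.2441, 0.1687]
ee_rot: [1.0, -0.015, 0.001, -0.001]
wrist_force: [-1.8, 7.9, 6.6]
gripper_width: 0.0082
```

```bash
python3 look.py 32
```

```text
30.625 [ 0.5101 -0.2441  0.1687] 0.008161519527379363 torque [2.11 0.5  0.07] F [-1.8  7.9  6.6]
((np.int64(209), np.int64(142)), np.float64(0.127), 1.398, 197)
red 1440 [253. 245.] [ 0.5122 -0.2452] 3.121280008862052
yaw -0.03067722011260369
```

Call:
{"method": "carry_out", "body": {
  "steps": [
    [0,0,0,0],
    [0,0,0,0],
    [0,0,0,0],
    [0,0,3,0],
    [0,0,8,0],
    [2,2,13,0.18],
    [4,3.8,13.8,0.36],
    [4.8,4.2,13.8,0.54],
    [4.8,4.2,13.8,0.72],
    [4.8,4.2,13.8,0.75],
    [4.8,4.2,13.8,0.75]
  ],
  "grip": 0.4
}}

```text
t: 32.05
tcp_pos: [0.5572, -0.2038, 0.3052]
ee_rot: [0.937, 0.35, -0.0, -0.0]
wrist_force: [-0.5, -0.7, -0.2]
gripper_width: 0.0342
```

```bash
python3 look.py 33
```

```text
32.05 [ 0.5572 -0.2038  0.3052] 0.03415611182093346 torque [ 0.    0.02 -0.  ] F [-0.5 -0.7 -0.2]
((np.int64(204), np.int64(139)), np.float64(0.143), 6.232, 79)
red 356 [251. 240.] [ 0.5108 -0.2414] 3.132794967247228
red 396 [418. 241.] [ 0.623  -0.3711] 1.9008962374893341
yaw 0.7148280864986425
```

View pics/w_33.png

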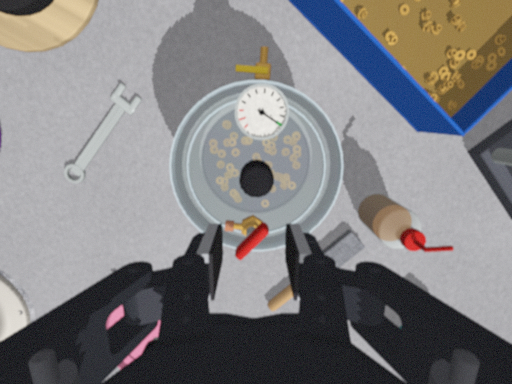

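The needle at (268,115) lies on the green mark: reading about 0 (6.23 ≈ 2π). The knob is at (257,179). I'll measure it for the grasp.

```bash
python3 - <<'E'
from needle import *
c=wrist();I=c['image'];print(c['s']['t'],needle(c)[2],c['s']['tcp_pos'])
m=I.max(2)<55;m[:150]=0;m[210:]=0;m[:,:225]=0;m[:,290:]=0
B,l=blobs(m,150)
for i,a,ce in B:
    ys,xs=np.where(l==i);e=cv2.minEnclosingCircle(np.c_[xs,ys].astype(np.float32));print(a,ce,e,cast(c,ce,.172).round(4),cast(c,ce,.165).round(4))
t=robot.read_camera('top')['image'][:,:,::-1];cv2.imwrite('pics/t34.png',t)
# ring with depth refine
c=robot.read_camera('top');I=c['image'];m=(I.max(2)<60);m[:,:170]=0;m[:,235:]=0;m[:140]=0;m[205:]=0
ys,xs=np.where(m);print('ring cen',xs.mean(),ys.mean(),cast(c,(xs.mean(),ys.mean()),.036))
E
```

```text
32.1 6.232 [ 0.55715974 -0.20380358  0.30522425]
877 [255.92246294 178.12656784] ((256.0, 178.0), 17.46434783935547) [ 0.5623 -0.2036  0.172 ] [ 0.5612 -0.2047  0.165 ]
ring cen 201.09620991253644 171.56268221574345 [0.54869798 0.21465152 0.036     ]
```

Call:
{"method": "carry_out", "body": {
  "steps": [
    [0.3,-0.1,-4,-0.05],
    [0.3,-0.1,-8,-0.05],
    [0.3,-0.1,-10,-0.05],
    [0.3,-0.1,-10,-0.05]
  ],
  "grip": 0.8,
  "newtons": 60
}}

```text
t: 32.75
tcp_pos: [0.5593, -0.2046, 0.2036]
ee_rot: [0.945, 0.327, -0.002, -0.001]
wrist_force: [-0.5, -0.4, 0.4]
gripper_width: 0.0686
```

```bash
python3 look.py 35
```

```text
32.75 [ 0.5593 -0.2046  0.2036] 0.06856828560210022 torque [-0.03 -0.04  0.01] F [-0.5 -0.4  0.4]
((np.int64(204), np.int64(140)), np.float64(0.152), 6.241, 95)
red 694 [482. 280.] [ 0.6214 -0.3484] 1.571163682132197
red 681 [257. 298.] [ 0.5185 -0.2407] 0.012846536387083773
yaw 0.6664539580055644
```

View pics/w_35.png

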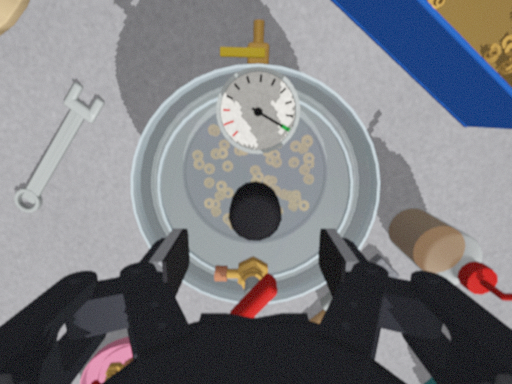

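```bash
python3 - <<'E'
from needle import *
c=wrist();I=c['image'];p=c['s']['tcp_pos']
for z in(.174,.156,.14): print(z,proj(c,[p[0],p[1],z]))
m=I.max(2)<55;m[:170]=0;m[245:]=0;m[:,:220]=0;m[:,290:]=0
B,l=blobs(m,150)
for i,a,ce in B:
    ys,xs=np.where(l==i);print(a,ce,xs.min(),xs.max(),ys.min(),ys.max(),[cast(c,ce,z).round(4)[:2] for z in(.17,.156)])
for d in (-.018,.018):
  u=np.array([np.cos(.667),np.sin(.667)]);print(proj(c,[p[0]+d*u[0],p[1]+d*u[1],.1745 if d<0 else .1375]))
E
```

```text
0.174 [252.27005491 217.89707912]
0.156 [252.35532381 208.99557745]
0.14 [252.41961787 202.28370909]
2140 [252.88457944 210.80794393] 229 278 183 238 [array([ 0.5633, -0.2029]), array([ 0.5595, -0.2059])]
[252.31204737 243.49603777]
[252.39327598 178.739691  ]
```

The knob's silhouette matches the tool axis within 1 px, so I'll descend and grip.

Call:
{"method": "carry_out", "body": {
  "steps": [
    [0,0,-3,0],
    [0,0,-5,0],
    [0,0,-6.2,0],
    [0,0,-6.8,0],
    [0,0,-6.8,0]
  ]
}}

```text
t: 33.48
tcp_pos: [0.5606, -0.2047, 0.1378]
ee_rot: [0.945, 0.327, 0.0, 0.0]
wrist_force: [0.4, 0.3, -0.5]
gripper_width: 0.0683
```

Call:
{"method": "carry_out", "body": {
  "steps": [
    [0,0,0,0],
    [0,0,0,0],
    [0,0,0,0],
    [0,0,0,0]
  ],
  "grip": 0,
  "newtons": 90
}}

```text
t: 33.98
tcp_pos: [0.5605, -0.2045, 0.1384]
ee_rot: [0.945, 0.327, 0.0, 0.0]
wrist_force: [-1.5, 2.6, 6.4]
gripper_width: 0.0339
```

Call:
{"method": "carry_out", "body": {
  "steps": [
    [0,0,0.2,0],
    [0,0,0.6,0],
    [0,0,1.2,0],
    [0,0,2,0],
    [0,0,3,0],
    [0,0,4,0]
  ]
}}

```text
t: 34.72
tcp_pos: [0.5603, -0.2046, 0.1782]
ee_rot: [0.945, 0.327, 0.0, 0.0]
wrist_force: [0.2, 0.4, -8.5]
gripper_width: 0.0345
```

```bash
python3 look.py 36;python3 - <<'E'
from h import *
c=robot.read_camera('side');cv2.imwrite('pics/s36.png',cv2.resize(c['image'][60:220,180:370,::-1],None,fx=4,fy=3.6,interpolation=2))
E
```

```text
34.725 [ 0.5603 -0.2046  0.1782] 0.03447901085165569 torque [ 0.03 -0.05  0.03] F [ 0.2  0.4 -8.5]
((np.int64(205), np.int64(137)), np.float64(0.15), 6.23, 137)
red 773 [498. 295.] [ 0.6201 -0.3352] 1.2116774230428478
yaw 0.6671463346332126
```

View pics/s36.png

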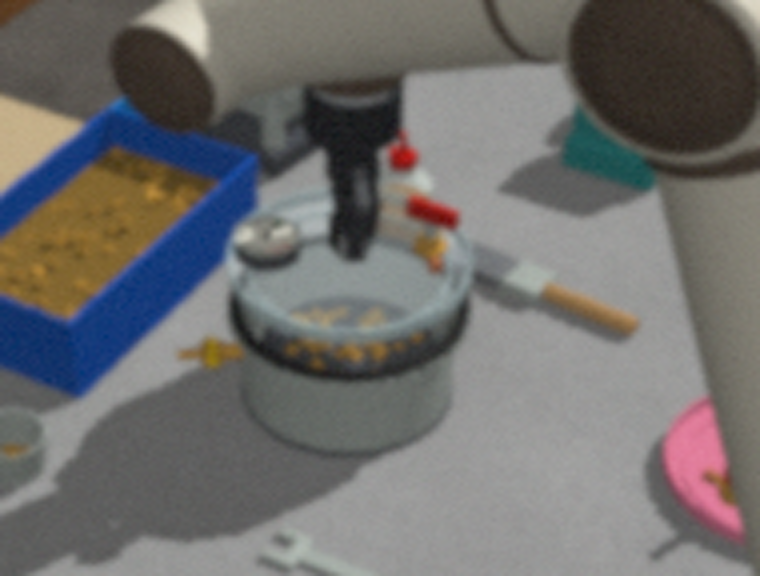

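The lid came off freely: it hangs level, clear of the pot, with 8.5 N on the wrist. I'll raise it and carry it over to the rest.

Call:
{"method": "carry_out", "body": {
  "steps": [
    [0,0,2,0],
    [0,0,4.5,0],
    [0,0.5,7,0],
    [0,2,8,0],
    [0,4.5,8,0],
    [-0.2,8,8,0],
    [-0.4,12,8,0],
    [-0.6,16,8,0],
    [-0.8,20,8,0],
    [-1,24,8,0],
    [-1.2,28,8,0],
    [-1.3,32,8,0]
  ]
}}

```text
t: 36.33
tcp_pos: [0.5459, 0.1173, 0.2564]
ee_rot: [0.945, 0.328, -0.001, -0.0]
wrist_force: [0.9, -0.4, -8.6]
gripper_width: 0.0345
```

Call:
{"method": "carry_out", "body": {
  "steps": [
    [0,4,0,0],
    [0,7,0,0],
    [0,9,0,0],
    [0,9.8,0,0],
    [0,9.8,0,0],
    [0,9.8,0,0]
  ]
}}

```text
t: 37.08
tcp_pos: [0.5471, 0.2124, 0.2573]
ee_rot: [0.945, 0.327, -0.0, 0.0]
wrist_force: [-0.2, -0.2, -8.2]
gripper_width: 0.0341
```

```bash
python3 look.py 37;python3 - <<'E'
from h import *
c=robot.read_camera('side');cv2.imwrite('pics/s37.png',cv2.resize(c['image'][150:310,110:300,::-1],None,fx=4,fy=3.6,interpolation=2))
E
```

```text
37.075 [0.5471 0.2124 0.2573] 0.03410893939368725 torque [-0.   -0.03 -0.03] F [-0.2 -0.2 -8.2]
((np.int64(0), np.int64(0)), 0, nan, 0)
yaw 0.6661162894479958needle.py:21: RuntimeWarning: invalid value encountered in scalar divide
  return (x,y),round(g0,3),round(float((A[m]*wt).sum()/wt.sum()),3),round(float(np.median(v)-v.min()))
```

View pics/s37.png

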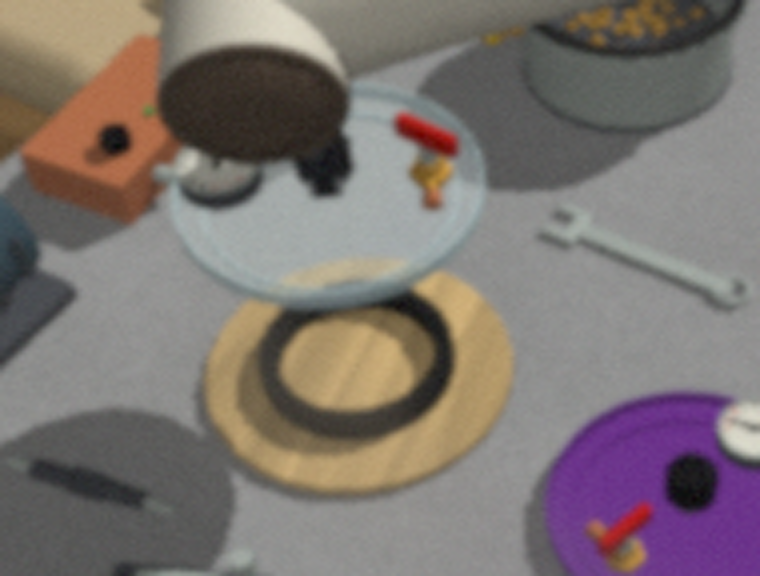

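View pics/w_37.png

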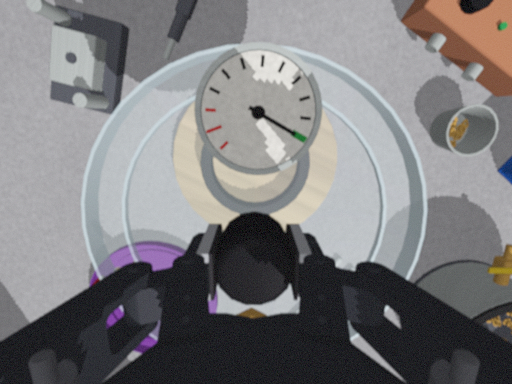

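```bash
python3 - <<'E'
from h import *
c=wrist();p=c['s']['tcp_pos'];print(p)
P=[.5475,.214]
def circ(z,r,ctr):
    return np.array([proj(c,[ctr[0]+r*np.cos(a),ctr[1]+r*np.sin(a),z]) for a in np.linspace(0,2*np.pi,80)]).round().astype(np.int32)
im=c['image'][:,:,::-1].copy()
im=cv2.resize(im,None,fx=1.5,fy=1.5)
f=lambda a:(a*1.5).astype(np.int32)
cv2.polylines(im,[f(circ(.037,.072,P))],1,(0,255,0),1);cv2.polylines(im,[f(circ(.037,.058,P))],1,(0,255,0),1)
zt=p[2]-.0254+.015
cv2.polylines(im,[f(circ(zt,.1,p[:2]))],1,(0,0,255),1)
cv2.imwrite('pics/o38.png',im)
s=robot.read_camera('side');I=s['image'].copy()[:,:,::-1].copy()
I=cv2.resize(I[190:300,150:250],None,fx=5,fy=5,interpolation=2)
for r in(.072,.058):
    q=np.array([proj(s,[P[0]+r*np.cos(a),P[1]+r*np.sin(a),.037]) for a in np.linspace(0,2*np.pi,80)])
    cv2.polylines(I,[((q-[150,190])*5).astype(np.int32)],1,(0,255,0),1)
cv2.imwrite('pics/os38.png',I)
E
```

```text
[0.54726451 0.21243768 0.25739963]
```

View pics/o38.png

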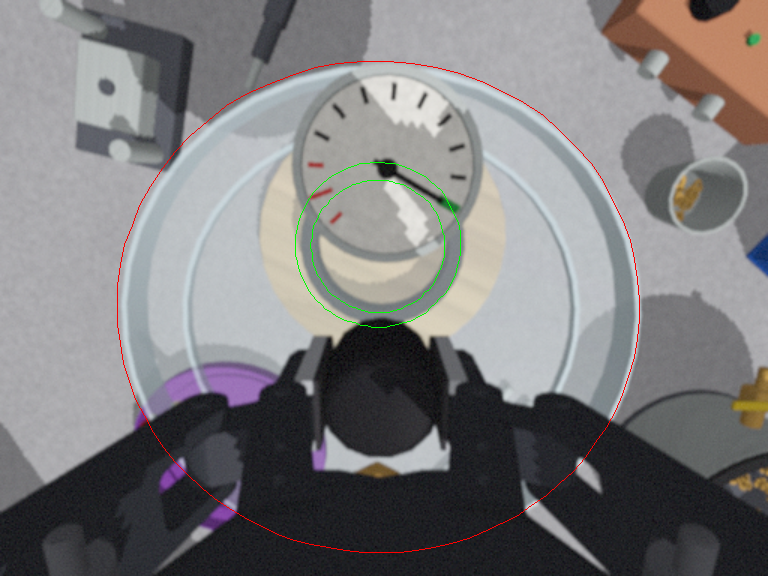

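View pics/os38.png

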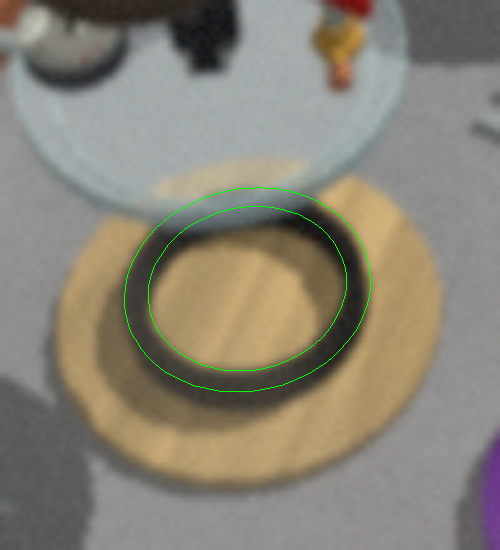

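The wrist and side overlays disagree by a few mm on the ring. I'll lower to about 2 cm above it and compare lid and ring there, where parallax drops out.

Call:
{"method": "carry_out", "body": {
  "steps": [
    [0.05,0.2,-2,0],
    [0.05,0.2,-5,0],
    [0.05,0.2,-8,0],
    [0.05,0.2,-11,0],
    [0.05,0.2,-13.5,0],
    [0.05,0.2,-15.5,0],
    [0.05,0.2,-16.6,0],
    [0.05,0.2,-17,0],
    [0.05,0.2,-17,0]
  ]
}}

```text
t: 38.4
tcp_pos: [0.5483, 0.2156, 0.0879]
ee_rot: [0.945, 0.328, 0.001, -0.0]
wrist_force: [0.4, -0.8, -7.6]
gripper_width: 0.0342
```

```bash
cat > ov.py <<'E'
from h import *
import sys
n=sys.argv[1]
c=wrist();p=c['s']['tcp_pos'];print(c['s']['t'],p,c['s']['wrist_force'])
def circ(c,z,r,ctr): return np.array([proj(c,[ctr[0]+r*np.cos(a),ctr[1]+r*np.sin(a),z]) for a in np.linspace(0,2*np.pi,80)])
im=cv2.resize(c['image'][:,:,::-1],None,fx=1.5,fy=1.5)
cv2.imwrite(f'pics/o{n}r.png',im); im=im.copy()
zo=p[2]-.0254
for z,r,col in((zo+.015,.1,(0,0,255)),(zo-.005,.084,(255,0,255)),(.037,.072,(0,255,0)),(.037,.058,(0,255,0))):
    ctr=p[:2] if col[1]==0 else [.5475,.214]
    cv2.polylines(im,[(circ(c,z,r,ctr)*1.5).astype(np.int32)],1,col,1)
cv2.imwrite(f'pics/o{n}.png',im)
s=robot.read_camera('side');I=cv2.resize(s['image'][180:310,130:270,::-1],None,fx=5,fy=4.6,interpolation=2);cv2.imwrite(f'pics/os{n}.png',I)
E
python3 ov.py 39
```

```text
38.4 [0.5482763  0.21556423 0.08788879] [ 0.36868761 -0.81515824 -7.63026398]
```

View pics/o39.png

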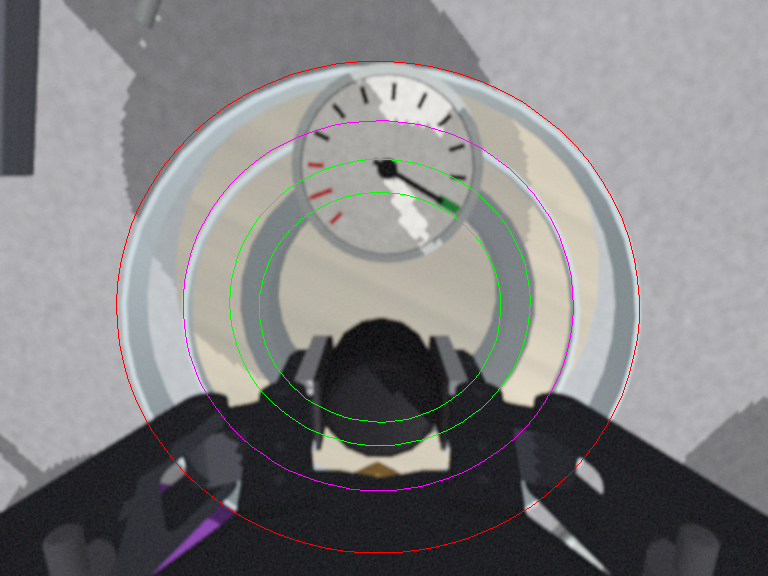

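View pics/os39.png

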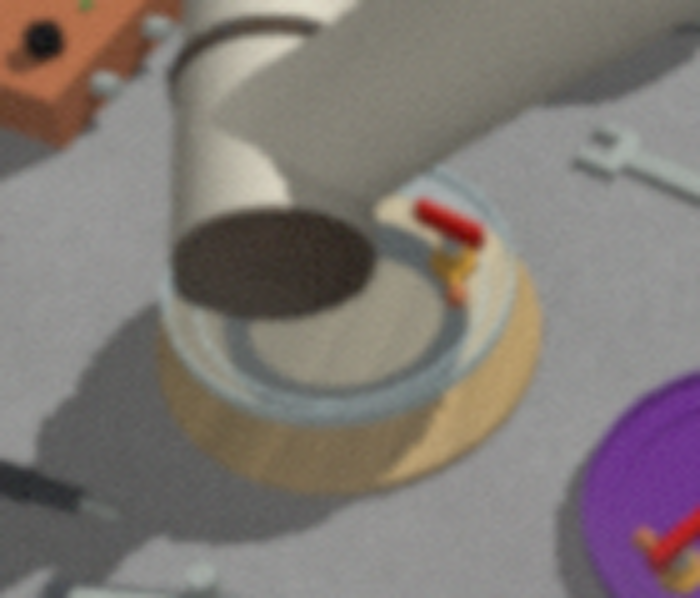

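In the wrist view the ring's centre column is about 387 and the lid's about 380.5, so the ring lies about 3.4 mm to the image's right. I'll fit the ring's vertical position numerically.

```bash
python3 - <<'E'
from h import *
c=wrist();p=c['s']['tcp_pos']
I=c['image'].astype(int);sat=I.max(2)-I.min(2);br=I.mean(2)
# ring boundary: wood (warm: r-b>25) vs ring (gray) inside the lid; sample rows
wr=(I[...,0]-I[...,2])
pts_in=[];pts_out=[]
for y in range(130,245,4):
    row=wr[y];L=I[y].mean(1)
    print(y,[(x) for x in range(120,400) if (row[x]>22)!=(row[x-1]>22)])
E
```

```text
130 [206, 217, 360, 388]
134 [363, 390]
138 [353, 355, 366, 392]
142 [224, 229, 352, 360, 369, 393]
146 [220, 226, 353, 362, 371, 376, 377, 393]
150 [352, 365, 373, 394]
154 [352, 367, 375, 395]
158 [351, 368, 377, 395]
162 [350, 371, 378, 396]
166 [352, 373, 381, 397]
170 [353, 373, 382, 398]
174 [354, 375, 383, 398]
178 [355, 376, 384, 398]
182 [357, 377, 385, 398]
186 [357, 362, 363, 378, 386, 398]
190 [357, 378, 386, 397]
194 [357, 370, 371, 378, 387, 397]
198 [358, 378, 387, 397]
202 [358, 379, 388, 396]
206 [357, 379, 388, 392, 393, 395]
210 [357, 359, 360, 361, 362, 370, 371, 378, 388, 394]
214 [357, 362, 363, 379, 387, 393]
218 [355, 375, 377, 378, 387, 392]
222 [354, 371, 372, 378, 387, 391]
226 [131, 136, 353, 377, 386, 390]
230 [132, 140, 352, 377, 385, 388]
234 [133, 147, 350, 375, 385, 386]
238 [134, 151, 349, 375, 383, 384]
242 [136, 155, 158, 159, 347, 350, 352, 357, 358, 373]
```

```bash
python3 -c "
import cv2
a=cv2.imread('pics/w_37.png')
b=cv2.imread('pics/o39r.png')[90:420,180:600];cv2.imwrite('pics/o39z.png',cv2.resize(b,None,fx=1.8,fy=1.8,interpolation=2))"
```

```text
(no output)
```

View pics/o39z.png

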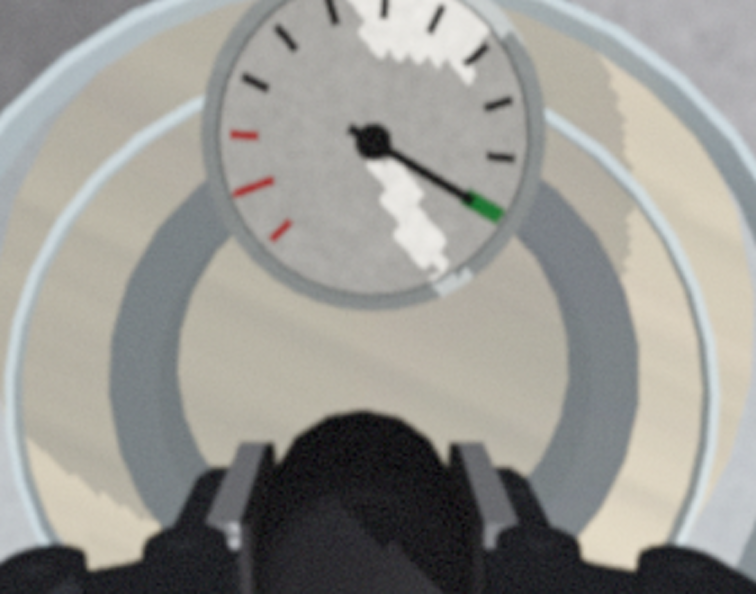

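```bash
python3 - <<'E'
from h import *
c=wrist();p=c['s']['tcp_pos'];zo=p[2]-.0254
def w(z,r,ctr):
    q=np.array([proj(c,[ctr[0]+r*np.cos(a),ctr[1]+r*np.sin(a),z]) for a in np.linspace(0,2*np.pi,720)])
    i=q[:,0].argmax();j=q[:,0].argmin();return q[i].round(1),q[j].round(1)
print('step bottom',w(zo-.005,.084,p[:2]),'step top',w(zo,.084,p[:2]),'lid top',w(zo+.015,.1,p[:2]))
print('ring@tcp',w(.037,.072,p[:2]))
u=np.array([np.cos(.667),np.sin(.667)])
for d in(.005,):print('ring +x5mm',w(.037,.072,p[:2]+d*u))
v=np.array([.618,-.786]);print('ring right 3.4',w(.037,.072,p[:2]+.0034*v))
E
```

```text
step bottom (array([382.3, 204. ]), array([122. , 203.4])) step top (array([385.9, 206.5]), array([118.4, 205.9])) lid top (array([426.2, 204.3]), array([ 77.7, 204.9]))
ring@tcp (array([352.4, 199.6]), array([152.1, 199.1]))
ring +x5mm (array([353.1, 192.8]), array([151.5, 192.3]))
ring right 3.4 (array([357.2, 199.6]), array([156.9, 199.9]))
```

The ring relative to the lid lies about 3.9 mm right and 1.5 mm up in the picture, i.e. about (+3.5, -2) mm in the world. I'll correct, lower closer and check again.

Call:
{"method": "carry_out", "body": {
  "steps": [
    [0.15,-0.1,-0.3,0],
    [0.3,-0.2,-0.8,0],
    [0.3,-0.2,-1.2,0],
    [0.3,-0.2,-1.2,0]
  ]
}}

```text
t: 39.1
tcp_pos: [0.5504, 0.213, 0.0746]
ee_rot: [0.945, 0.327, -0.001, 0.0]
wrist_force: [1.2, 0.1, -8.6]
gripper_width: 0.0341
```

```bash
python3 ov.py 40; python3 -c "
import cv2
b=cv2.imread('pics/o40r.png')[90:420,100:660];cv2.imwrite('pics/o40z.png',cv2.resize(b,None,fx=1.4,fy=1.4,interpolation=2))"
python3 - <<'E'
from h import *
c=wrist();p=c['s']['tcp_pos'];zo=p[2]-.0254;print(p,zo)
I=c['image'].astype(int);L=I.sum(2)
for y in range(170,236,8):
    wr=I[y,:,0]-I[y,:,2]
    print(y,[x for x in range(140,372) if (wr[x]>22)!=(wr[x-1]>22)], 'L',[x for x in range(70,440) if abs(L[y,x]-L[y,x-2])>90][:60])
def w(z,r,ctr):
    q=np.array([proj(c,[ctr[0]+r*np.cos(a),ctr[1]+r*np.sin(a),z]) for a in np.linspace(0,2*np.pi,720)])
    i=q[:,0].argmax();j=q[:,0].argmin();return q[i].round(1),q[j].round(1)
print('step top',w(zo,.084,p[:2]),'lid',w(zo+.015,.1,p[:2]),'ring@tcp',w(.037,.072,p[:2]))
E
```

```text
39.1 [0.55038406 0.21304139 0.07457532] [ 1.15235486  0.14247385 -8.6147954 ]
[0.55081981 0.21338307 0.07521585] 0.04981584827074257
170 [211, 212, 366] L [156, 157, 184, 185, 325, 353, 374, 375, 377, 378, 406, 407, 418, 419, 420]
178 [363] L [88, 154, 181, 182, 328, 355, 377, 379, 380, 408, 409, 420, 421, 422]
186 [362] L [87, 124, 128, 152, 179, 180, 330, 357, 378, 379, 381, 382, 409, 410, 422, 423, 427]
194 [360] L [82, 86, 127, 151, 178, 179, 331, 358, 359, 360, 379, 380, 382, 383, 409, 410, 422, 423, 424, 427]
202 [359, 361, 362] L [85, 122, 126, 150, 151, 178, 179, 331, 358, 359, 380, 381, 383, 384, 410, 411, 423, 424]
210 [360] L [85, 122, 125, 126, 150, 151, 179, 180, 330, 358, 359, 380, 381, 383, 384, 410, 423, 424, 425]
218 [359, 367, 368, 371] L [85, 86, 122, 126, 151, 180, 181, 233, 234, 235, 236, 237, 271, 272, 273, 274, 275, 328, 329, 358, 359, 379, 380, 382, 383, 384, 409, 410, 423, 424, 427]
226 [357] L [86, 124, 127, 128, 152, 153, 184, 208, 209, 218, 219, 221, 222, 223, 226, 227, 228, 229, 280, 281, 282, 283, 286, 287, 288, 290, 291, 292, 300, 301, 325, 356, 357, 378, 379, 381, 382, 383, 408, 409, 422, 423]
234 [355] L [88, 128, 129, 155, 187, 188, 196, 197, 198, 199, 200, 204, 205, 215, 216, 293, 294, 304, 305, 310, 311, 312, 313, 322, 354, 355, 376, 377, 379, 380, 381, 406, 407, 421, 422, 425]
step top (array([385.9, 205.3]), array([118.4, 205.8])) lid (array([426.3, 204.3]), array([ 77.7, 204.9])) ring@tcp (array([359.1, 204.2]), array([145.3, 204.6]))
```

View pics/o40z.png

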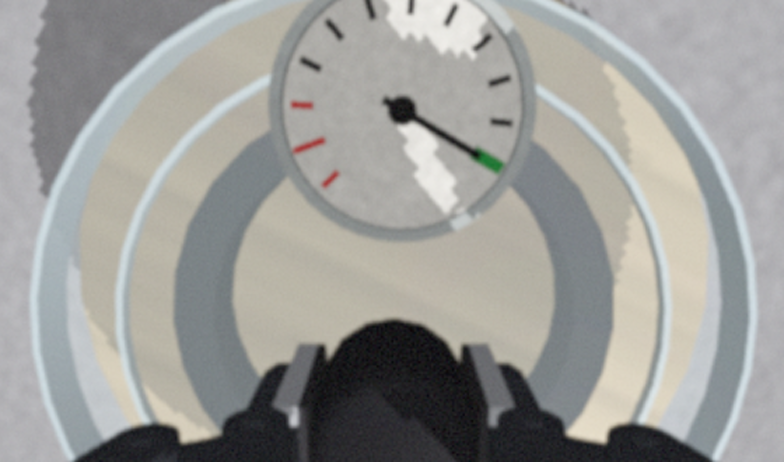

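The residual is now about 1 mm. I'll make a small correction and lower gently until it touches.

Call:
{"method": "carry_out", "body": {
  "steps": [
    [0.05,-0.05,-0.2,0],
    [0.05,-0.05,-0.4,0],
    [0.05,-0.05,-0.55,0],
    [0.05,-0.05,-0.65,0],
    [0.05,-0.05,-0.7,0],
    [0.05,-0.05,-0.7,0]
  ]
}}

```text
t: 40.0
tcp_pos: [0.5513, 0.2129, 0.0683]
ee_rot: [0.945, 0.327, -0.0, 0.0]
wrist_force: [0.3, 0.2, -7.8]
gripper_width: 0.0345
```

Call:
{"method": "carry_out", "body": {
  "steps": [
    [0,0,-0.07,0],
    [0,0,-0.12,0],
    [0,0,-0.12,0]
  ]
}}

```text
t: 40.38
tcp_pos: [0.5514, 0.213, 0.0675]
ee_rot: [0.945, 0.328, 0.0, -0.0]
wrist_force: [-0.0, -0.7, -5.6]
gripper_width: 0.0344
```

Call:
{"method": "carry_out", "body": {
  "steps": [
    [0,0,-0.1,0],
    [0,0,-0.15,0],
    [0,0,-0.15,0]
  ]
}}

```text
t: 40.75
tcp_pos: [0.5514, 0.2129, 0.0674]
ee_rot: [0.945, 0.328, 0.001, 0.0]
wrist_force: [-5.4, -1.7, 4.5]
gripper_width: 0.0344
```

The lid is seated: the wrist force has gone from -8 N to +4.5 N. I'll release by opening partway and rise straight up.

Call:
{"method": "carry_out", "body": {
  "steps": [
    [0,0,0,0],
    [0,0,0,0],
    [0,0,0,0],
    [0,0,0,0],
    [0,0,1,0],
    [0,0,3,0],
    [0,0,7,0],
    [0,0,12,0],
    [0,0,17,0],
    [0,0,20,0],
    [0,0,20,0]
  ],
  "grip": 0.8
}}

```text
t: 42.12
tcp_pos: [0.5525, 0.2135, 0.2698]
ee_rot: [0.945, 0.328, 0.004, -0.001]
wrist_force: [1.2, -0.1, -0.9]
gripper_width: 0.0683
```

Call:
{"method": "carry_out", "body": {
  "steps": [
    [-3,-4,2,0],
    [-6,-8,2,0],
    [-10,-13,2,0],
    [-12,-18,2,0],
    [-12,-20,2,0],
    [-12,-20,2,0]
  ]
}}

```text
t: 42.88
tcp_pos: [0.4305, 0.0118, 0.2854]
ee_rot: [0.945, 0.326, -0.0, -0.0]
wrist_force: [-0.4, 0.9, -0.2]
gripper_width: 0.0682
```

```bash
python3 - <<'E'
from h import *
t=robot.read_camera('top');s=robot.read_camera('side')
cv2.imwrite('pics/tf.png',t['image'][:,:,::-1]);
a=cv2.resize(t['image'][130:215,155:250,::-1],(400,360),interpolation=2);b=cv2.resize(s['image'][200:300,140:250,::-1],(400,360),interpolation=2)
cv2.imwrite('pics/final.png',np.hstack([a,b]));cv2.imwrite('pics/sf.png',s['image'][:,:,::-1])
print(robot.read_state()['t'],robot.read_state()['tcp_pos'])
E
```

```text
42.975 [0.43113076 0.01300216 0.2852386 ]
```

View pics/final.png

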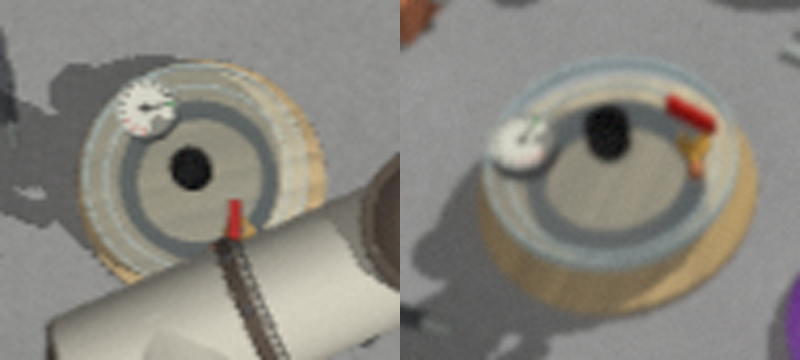

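View pics/sf.png

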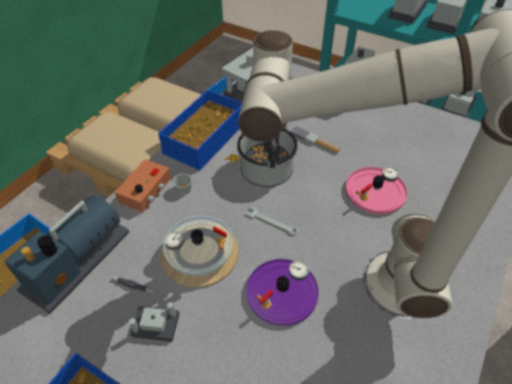

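View pics/tf.png

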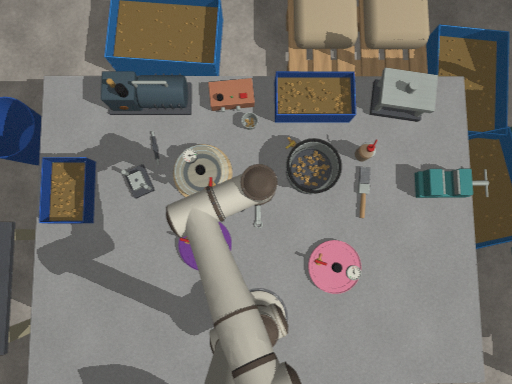

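```bash
python3 - <<'E'
from h import *
c=robot.read_camera('top');I=c['image'];m=I.max(2)<45;m[:160]=0;m[180:]=0;m[:,:190]=0;m[:,:][:,212:]=0
for i,a,ce in blobs(m,20)[0]: print(a,ce,'knob',cast(c,ce,.09).round(4),'ring was',cast(c,(201.3,171.8),.037).round(4))
robot.job_done()
E
```

```text
66 [199.86363636 169.62121212] knob [0.5472 0.2125 0.09  ] ring was [0.5476 0.2137 0.037 ]
the job is handed in; nothing more can be done
```

The pot is vented, and the clear lid lies level and right way up on the black ring. I handed the job in at about 43 s.

- **Venting:** I turned the red tap anticlockwise about 2.5 rad to its open stop. The needle fell only from 4.0 to about 3.6 and stayed there for some 20 s. I found no cause. I turned the tap back about 1 rad and opened it again. The needle then fell freely, and the tap was left about 2.4 rad open.
- **Lifting:** I gripped the knob only once the needle read zero (within 0.05 rad, on the green mark). The lid came off freely, weighing about 8.5 N.
- **Placing:** I lined the lid up with the ring through the wrist camera and lowered it until it took its own weight, then let go and withdrew.

**Last checks:**
- **Centring:** the top camera puts the knob at (0.547, 0.2125) and the ring centre at (0.548, 0.214), within about 2 mm of each other.
- **Surroundings:** in the last top and side pictures the spanner, cup, die, oiler, brush and plug gauge look unmoved, and the arm is clear of everything.
- **Disagreement:** the fixed cameras and the wrist camera differed by about 4 mm on the ring's absolute x position. I went by the wrist view, which shows the lid and ring in the same picture.
- **Load on the tap:** during turning it saw up to 20 N sideways and about 1.9 N m at the stop, within the limits. I saw no sign that the lid moved.

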